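Dead-weight check of a spring-piston flow meter

TASK

Check this flow meter's spring: set knob weights from the tray on its pan until the dial needle comes to rest in the green sector. With that load on, touch the test probe's tip gently on the red, then the yellow, then the blue stud in the terminal head, a moment on each. Then stand the probe back in its stand and return all the weights upright to their tray, without shoving the pan down to its stop or disturbing the other things on the bench.

Things in the scene. Friction and masses are not known exactly. Their poses are not given: they have to be found in the camera images.
- pan (a joint): Downward travel of the sprung weight pan in m: 0 empty, 0.055 at its stop. Linear spring: 1 g of load lowers the pan by 0.05 mm (196 N/m). It settles within 1 s. The dial needle is geared to it. The dial's green sector runs from 0.0226 to 0.0274 m of travel, its middle at 0.025 m.
- dial_centre (a point): Centre of the meter's round white dial, 104 mm across, 62 mm above the bench, facing up with a 15 degree lean to its -x; 128 mm from the pan's axis. Own x and y as the pan's. Red needle: 80 rad per m of pan travel, clockwise from above; pan empty it points 115 degrees counterclockwise from x; the green sector lies around x. Black marks every 5 mm of travel.
- pan_floor (a point): Centre of the weight pan's inner floor, on the stem of the green upright meter (base plate 165 x 235 mm, fixed); moves with the pan, 153 mm above the bench when empty, falling with its travel. Shallow steel pan, inside 154 mm along its own x, 120 mm along its y, rim 13 mm above the floor. It does not tilt. The dial stands on its +y side.
- tray: Plywood weight tray with a dark blue lining, fixed; 150 (x) x 256 (y) mm outside, walls 4 mm thick and 20 mm high above the bench, inner floor 4 mm above the bench; origin at the centre of its underside. Eight weights fit in it on a grid of 2 (x = -34, +34 mm) by 4 (y = -90, -30, +30, +90 mm) of its own frame.
- head: Remote terminal head of the meter, cover off, fixed: round aluminium housing 110 mm across on a mounting plate, green circuit board facing up, rim 47 mm above the bench; origin at the centre of its underside. In its own frame the three studs lie in a row along y, 24 mm apart, at x = -4 mm: red at y = +24, yellow at 0, blue at -24, their tops 50 mm above the bench.
- stand: Grey block 64 x 64 x 75 mm, fixed, with a 15 mm hole 66 mm deep down its middle: the probe's stand. Origin at the centre of its underside; hole mouth at 75 mm, chamfered by 4 mm.
- probe: Hand-held test probe, 80 g, standing tip down in its stand. Origin on its axis at the underside of its black collar (30 mm across, 6 mm thick), which rests on the stand's top; own z points from the tip to the handle. Red round handle 18 mm across from 6 to 70 mm above the origin; below the origin a steel shank 9 mm across, 42 mm long, then a sprung pin.
- probe_tip (a point): Tip of the probe's sprung pin, on the axis, 54 mm below the probe's origin. The pin gives by up to 6 mm against a spring (1.2 N to start it, 3 N when fully in).
- tp_red: Test stud on the terminal board with a red collar: brass stud 10 mm across; this point is the centre of its flat top, 50 mm above the bench, 8 mm above the board. Fixed to the head.
- tp_yellow: Test stud on the terminal board with a yellow collar: brass stud 10 mm across; this point is the centre of its flat top, 50 mm above the bench, 8 mm above the board. Fixed to the head.
- tp_blue: Test stud on the terminal board with a blue collar: brass stud 10 mm across; this point is the centre of its flat top, 50 mm above the bench, 8 mm above the board. Fixed to the head.
- large1: Large brass knob weight, about 200 g (170 to 230 g, so it sinks the pan by 8.5 to 11.5 mm): disc 38 mm across, 20 mm high, above it a thin neck and a round knob 18 mm across from 26 to 38 mm. Origin at the centre of its underside. May be absent (two or three are there).
- large2: Large brass knob weight, about 200 g (170 to 230 g, so it sinks the pan by 8.5 to 11.5 mm): disc 38 mm across, 20 mm high, above it a thin neck and a round knob 18 mm across from 26 to 38 mm. Origin at the centre of its underside. May be absent (two or three are there).
- large3: Large brass knob weight, about 200 g (170 to 230 g, so it sinks the pan by 8.5 to 11.5 mm): disc 38 mm across, 20 mm high, above it a thin neck and a round knob 18 mm across from 26 to 38 mm. Origin at the centre of its underside. May be absent (two or three are there).
- small1: Small steel knob weight, about 70 g (60 to 80 g, so it sinks the pan by 3 to 4 mm): disc 26 mm across, 14 mm high, above it a thin neck and a round knob 16 mm across from 20 to 32 mm. Origin at the centre of its underside. May be absent (three or four are there).
- small2: Small steel knob weight, about 70 g (60 to 80 g, so it sinks the pan by 3 to 4 mm): disc 26 mm across, 14 mm high, above it a thin neck and a round knob 16 mm across from 20 to 32 mm. Origin at the centre of its underside. May be absent (three or four are there).
- small3: Small steel knob weight, about 70 g (60 to 80 g, so it sinks the pan by 3 to 4 mm): disc 26 mm across, 14 mm high, above it a thin neck and a round knob 16 mm across from 20 to 32 mm. Origin at the centre of its underside. May be absent (three or four are there).
- small4: Small steel knob weight, about 70 g (60 to 80 g, so it sinks the pan by 3 to 4 mm): disc 26 mm across, 14 mm high, above it a thin neck and a round knob 16 mm across from 20 to 32 mm. Origin at the centre of its underside. May be absent (three or four are there).
- cap: Bystander: green cast cover, 92 mm across, 46 mm high, loose. Origin at its underside (lying tools: about mid-length).
- dome: Bystander: clear plastic dome, 86 mm across, 54 mm high, loose. Origin at its underside (lying tools: about mid-length).
- register: Bystander: black counter unit, 76 mm across, 39 mm high, loose. Origin at its underside (lying tools: about mid-length).
- driver: Bystander: green-handled screwdriver, 200 mm long, lying loose. Origin at its underside (lying tools: about mid-length).
- grease: Bystander: small jar, 48 mm across, 70 mm high, loose. Origin at its underside (lying tools: about mid-length).
Not all that is in view belongs to the job. What is shaped like the large2 but brown or purple is not meant.

How it is judged (in metres and radians):
On the way, in this order (a step that is already met when the one before it is completed fails the run):
1. the pan rests, let go by the robot, with the dial needle in the green sector (value of joint pan between 0.0226 and 0.0274 m and velocity of joint pan between -0.004 and 0.004 m/s and contact force between the fingers and pan below 0.05 N and contact force between the fingers and large1 below 0.05 N and contact force between the fingers and large2 below 0.05 N and contact force between the fingers and large3 below 0.05 N and contact force between the fingers and small1 below 0.05 N and contact force between the fingers and small2 below 0.05 N and contact force between the fingers and small3 below 0.05 N and contact force between the fingers and small4 below 0.05 N), for 0.5 s.
2. with the load still on the pan and the needle in the green sector, the probe tip touches the red stud (value of joint pan between 0.0226 and 0.0274 m and distance between probe_tip and tp_red below 0.006 m and contact force between probe and tp_red above 0.3 N), for 0.2 s.
3. with the load still on the pan and the needle in the green sector, the probe tip touches the yellow stud (value of joint pan between 0.0226 and 0.0274 m and distance between probe_tip and tp_yellow below 0.006 m and contact force between probe and tp_yellow above 0.3 N), for 0.2 s.
4. with the load still on the pan and the needle in the green sector, the probe tip touches the blue stud (value of joint pan between 0.0226 and 0.0274 m and distance between probe_tip and tp_blue below 0.006 m and contact force between probe and tp_blue above 0.3 N), for 0.2 s.
At the end, for the whole second after the job is handed in: The pan is empty and back at the top (within 1.5 mm); every weight present stands upright (within 0.15 rad) on the floor of the tray, inside its walls; the probe stands in its stand, collar down on the block (within 4 mm), upright within 0.12 rad; all at rest (value of joint pan below 0.0015 m and x of large1 in the frame of tray between -0.071 and 0.071 m and y of large1 in the frame of tray between -0.124 and 0.124 m and z of each of large1, large2, large3, small1, small2, small3, small4 in the frame of tray below 0.01 m and angle between each of large1, large2, large3, small1, small2, small3, small4's own z axis and vertical below 0.15 rad and linear speed of each of large1, large2, large3, small1, small2, small3, small4, probe below 0.02 m/s and x of large2 in the frame of tray between -0.071 and 0.071 m and y of large2 in the frame of tray between -0.124 and 0.124 m and x of large3 in the frame of tray between -0.071 and 0.071 m and y of large3 in the frame of tray between -0.124 and 0.124 m and x of small1 in the frame of tray between -0.071 and 0.071 m and y of small1 in the frame of tray between -0.124 and 0.124 m and x of small2 in the frame of tray between -0.071 and 0.071 m and y of small2 in the frame of tray between -0.124 and 0.124 m and x of small3 in the frame of tray between -0.071 and 0.071 m and y of small3 in the frame of tray between -0.124 and 0.124 m and x of small4 in the frame of tray between -0.071 and 0.071 m and y of small4 in the frame of tray between -0.124 and 0.124 m and horizontal distance between probe and stand below 0.006 m and z of probe in the frame of stand below 0.079 m and angle between probe's own z axis and vertical below 0.12 rad); the robot touches nothing.
It fails at once if the pan is shoved down to its stop (travel over 52 mm) (value of joint pan above 0.052 m).
It fails at once if the probe is pressed hard on the terminal head (over 12 N) (contact force between probe and head above 12 N).
It fails at once if a bystander is disturbed (moved over 25 mm) (distance of any of cap, dome, register, driver, grease from where it was at the start of the episode above 0.025 m).
Of large1, large2, large3 only 2 to 3 are there at a start; the rules pass over those that are not, and their reading is None.
Of small1, small2, small3, small4 only 3 to 4 are there at a start; the rules pass over those that are not, and their reading is None.
At some moment in a run one of large1, large2, large3, small1, small2, small3, small4 may be knocked a few centimetres aside while the robot is not near it.
It also fails if it takes over 210 s, if anything falls off the work surface, if the arm or the gripper's body presses on something with over 40 N, if the wrist force passes 120 N, or if a joint passes its speed limit or range.

ROBOT

A 7-joint arm with a two-finger parallel gripper is mounted at the origin on the work surface. World frame = base frame: x ahead of the robot, y to its left, z up, the work surface at z = 0. Lengths are in mm, angles in degrees, forces in N, time in s.
With the tool pointing down it reaches from about 400 to 850 mm from the base axis. Payload 10.4 kg.
Tool frame: the origin (TCP) lies at the very end of the fingers, on their centre line; the grasp point (between the pads) lies 19 mm behind it; z points along the fingers, y is the line along which they close (so a half turn about z gives the same grasp; the last joint's range is limited). The gripper opens to 87 mm and grips with 3 to 60 N. Pads are 19 mm wide; open, the fingers measure 117 mm over their backs; the gripper's body (75 mm by 190 mm) begins 51 mm behind the grasp point.
Start: joints at [73.992, 19.034, -3.707, 83.658, 1.238, 77.344, -5.071], TCP at [158.764, -604.524, 191.076] pointing down, gripper open.
Joint ranges: [-148.97, 148.97], [-28.65, 121.19], [-84.17, 76.75], [9.2, 138.47], [-72.65, 252.65], [3.7, 117.97], [-149.18, 149.18]. Speed limits (degrees/s): [127.2, 127.2, 159.86, 159.86, 180, 180, 180].

INTERFACE

Orientations are given as a 3x3 rotation matrix whose columns are the frame's x, y, z axes.
In Python, from bench import sensors, vision, bot gives the robot as it stands.
- The arm moves only by the tool carry_out, never from a script. Its argument "motion" is one flat list of numbers, 4 for each row, row after row: the shift along the tool's x, y, z each as a share of 30 cm, from -1 to 1, then the turn about the tool's z as a share of 45 degrees, from -1 to 1. A call has 1 to 20 rows; each row shifts and turns the commanded pose from where the row before left it, along the tool's axes as they then stand; what a row does not reach is not made up. A row lasts 1/12 s, in which the tool goes at most 41.7 mm and 7.16 degrees, less where a joint would pass 70% of its speed; a pose out of reach is approached as far as the arm can. A call with a number of a shift or a turn outside -1 to 1 is refused whole. A call with a gripper value outside its range is refused whole. "hand" is the opening, from -1 (shut) to 1 (fully open), set as the call begins (left out, the last holds). The fingers move at their own pace and stop on an object; the grip force is fixed at half the most. Time passes only in rows, so rows that do not move let the fingers close. It gives the time, the measured TCP pose, the force, the opening and the grip force at its end, in the units of the state.
- sensors.state(): the state, without advancing time (a new reading comes with each control period).
- vision.camera(name): name is "scene" or "top" or "wrist"; returns the picture (384x512x3 uint8, red, green, blue); there is no depth.
- vision.camera_params(name): a dict with "fx", "fy", "cx", "cy" (pixels), "k1" (the pictures are not rectified: a ray, as slopes to the right and down, at radius r is drawn at 1 + k1 r^2 times it, then the intrinsics apply), "view" (4x4, takes a point from world to camera coordinates); the wrist camera has in their place "tool_from_camera" (4x4, takes a point from camera to tool coordinates, whose origin is the TCP and whose axes are the flange's). Camera axes: x right, y down, z forward; pixel columns grow to the right and rows downward; lengths in mm; the calibration is good to about 2 mm. A picture is of the moment at which its call begins: read the wrist's pose just before it. camera_params takes no time and is no camera call.
- bot.close_job(): hands the job in; it is judged then, once.
The state is a dict: "time": time; "joint_positions": joint angles; "joint_vel": joint speeds; "joint_efforts": joint torques, N m; "ee_pos": TCP position; "ee_rot": TCP orientation; "force": force on the tool from outside, world axes, zero at the start; "moment": the same for the moment, N m; "width": finger opening in mm; "grasp_force": force on a finger pad.
Only numpy, scipy, OpenCV 4.12 (cv2) and the standard library are available. Lean on these libraries where they do the work, as an engineer would, in place of code of your own. Each camera call takes 0.05 s, during which the arm holds its last target. There are 200 camera calls.

## Working session

There is one attempt and no reset: what is moved stays moved. The work goes in short steps, Python scripts to look and compute and a tool call to move; the robot and the scene stay as the last step left them, time stands still between calls to the robot, and variables do not carry over. Pictures are saved under pics/ and viewed, at most 14 in all, crops included, and the job is handed in when it is done.

Besides the shell and the picture viewer there is one more tool, called after "Emit:" by a JSON object that holds its "method" and its "body", one argument or row to a line. carry_out: Moves the arm, as the interface text tells. Shift numbers are shares of 30 cm and turn numbers shares of 45 degrees, none past 1 either way. Its arguments: {"type":"object","properties":{"motion":{"type":"array"},"hand":{"type":"number"}},"required":["motion"]}

```bash
mkdir -p pics; ls; python3 - <<'E'
from bench import sensors, vision, bot
import cv2,numpy as np
s=sensors.state(); print({k:np.round(v,2).tolist() for k,v in s.items()})
for n in ["scene","top","wrist"]:
    p=vision.camera_params(n); print(n,{k:np.round(v,4).tolist() for k,v in p.items()})
    im=vision.camera(n); cv2.imwrite(f"pics/{n}0.png",im[:,:,::-1])
a=cv2.imread("pics/scene0.png");b=cv2.imread("pics/top0.png")
cv2.imwrite("pics/top0x.png",cv2.resize(b,(800,600),interpolation=cv2.INTER_CUBIC))
cv2.imwrite("pics/scene0x.png",cv2.resize(a,(800,600),interpolation=cv2.INTER_CUBIC))
E
```

```text
pics
{'time': 0.0, 'joint_positions': [73.99, 19.07, -3.71, 83.71, 1.24, 77.34, -5.07], 'joint_vel': [-0.06, 0.05, -0.06, 0.03, -0.03, 0.02, 0.03], 'joint_efforts': [-0.0, -62.33, 0.02, -38.99, -0.06, 0.04, 0.0], 'ee_pos': [158.6, -604.09, 190.24], 'ee_rot': [[0.97, 0.25, -0.0], [0.25, -0.97, 0.0], [-0.0, -0.0, -1.0]], 'force': [-0.45, 0.27, -0.76], 'moment': [-0.02, 0.01, -0.04], 'grasp_force': 0.0, 'width': 87.0}
scene {'fx': 361.921, 'fy': 361.921, 'cx': 259.3858, 'cy': 185.5094, 'k1': 0.0291, 'view': [[0.7258, 0.6877, -0.0162, -414.6554], [0.3754, -0.4157, -0.8284, -125.6791], [-0.5764, 0.5952, -0.5599, 1447.3383], [0.0, 0.0, 0.0, 1.0]]}
top {'fx': 393.6652, 'fy': 393.6652, 'cx': 250.9665, 'cy': 188.3686, 'k1': -0.1319, 'view': [[0.0183, -0.9998, 0.0001, -46.0415], [-0.9919, -0.0182, -0.1254, 563.1511], [0.1254, 0.0022, -0.9921, 1003.611], [0.0, 0.0, 0.0, 1.0]]}
wrist {'fx': 275.3171, 'fy': 275.3171, 'cx': 262.6701, 'cy': 189.2466, 'k1': -0.0563, 'tool_from_camera': [[0.0001, -0.9665, -0.2565, 70.0132], [1.0, 0.0001, -0.0001, -0.9523], [0.0002, -0.2565, 0.9665, -193.5351], [0.0, 0.0, 0.0, 1.0]]}
```

View pics/top0x.png

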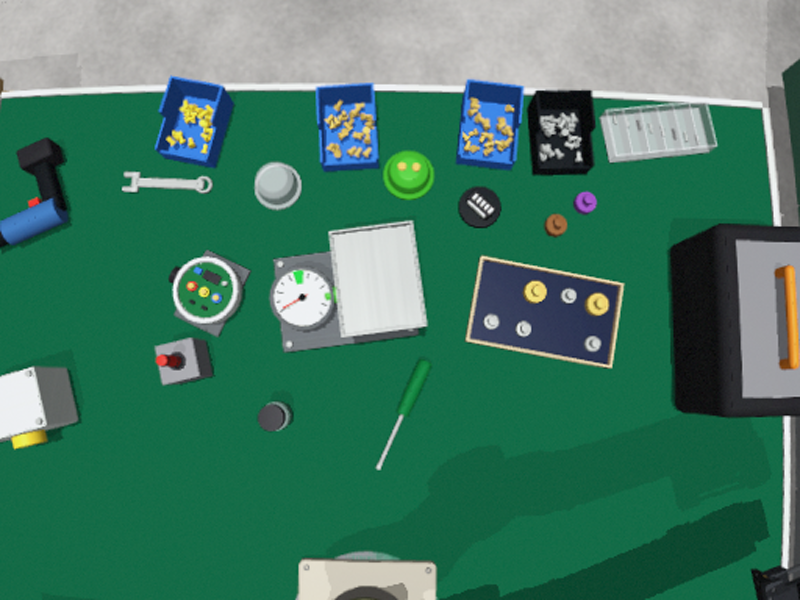

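View pics/scene0x.png

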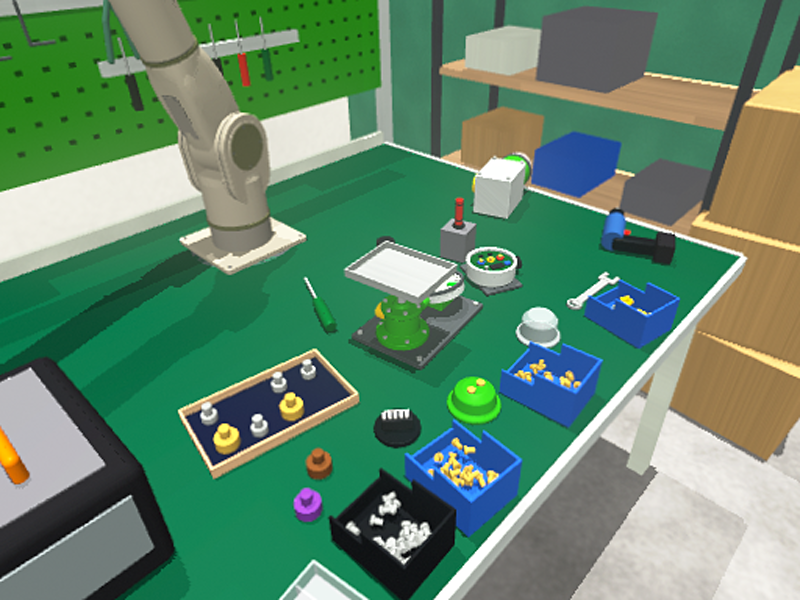

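The top view (800×600 scale) shows the tray at about (545,311). It holds two brass larges at (536,291) and (598,303), and four steel smalls at (492,321), (524,328), (569,295) and (593,343). The brown (556,224) and purple (586,202) decoys sit outside the tray. The meter pan is at (378,278), the dial at (303,297), the head at (207,290), and the stand with the probe at (183,360). The scene view agrees.

```bash
cat > h.py <<'E'
from bench import sensors, vision, bot
import cv2, numpy as np
def grab(n, name=None):
    """picture (BGR), params, world-from-camera 4x4"""
    p=vision.camera_params(n)
    if n=="wrist":
        s=sensors.state(); T=np.eye(4); T[:3,:3]=s["ee_rot"]; T[:3,3]=s["ee_pos"]; W=T@np.array(p["tool_from_camera"])
    else: W=np.linalg.inv(np.array(p["view"]))
    im=vision.camera(n)[:,:,::-1].copy()
    if name: cv2.imwrite(f"pics/{name}.png",im); np.savez(f"pics/{name}.npz",W=W,n=n)
    return im,p,W
def load(name):
    d=np.load(f"pics/{name}.npz"); n=str(d["n"]); return cv2.imread(f"pics/{name}.png"),vision.camera_params(n),d["W"]
def K(p): return np.array([[p["fx"],0,p["cx"]],[0,p["fy"],p["cy"]],[0,0,1.]])
def ray(px,p,W):
    q=cv2.undistortPoints(np.array(px,float).reshape(-1,1,2),K(p),np.array([p["k1"],0,0,0.])).reshape(-1,2)
    d=np.c_[q,np.ones(len(q))]@W[:3,:3].T
    return W[:3,3],d
def onz(px,z,p,W):
    o,d=ray(px,p,W); return o+d*((z-o[2])/d[:,2])[:,None]
def proj(P,p,W):
    V=np.linalg.inv(W); return cv2.projectPoints(np.array(P,float).reshape(-1,1,3),cv2.Rodrigues(V[:3,:3])[0],V[:3,3],K(p),np.array([p["k1"],0,0,0.]))[0].reshape(-1,2)
def tri(obs):
    """obs: list of (px,p,W); least-squares meeting point and residual mm"""
    A=np.zeros((3,3));b=np.zeros(3);L=[]
    for px,p,W in obs:
        o,d=ray([px],p,W); d=d[0]/np.linalg.norm(d[0]); M=np.eye(3)-np.outer(d,d); A+=M;b+=M@o; L.append((M,o))
    x=np.linalg.solve(A,b); return x,[float(np.linalg.norm(M@(x-o))) for M,o in L]
def blobs(mask,amin=15):
    n,l,s,c=cv2.connectedComponentsWithStats(mask.astype(np.uint8)); return [(c[i],s[i]) for i in range(1,n) if s[i,4]>=amin]
E
python3 - <<'E'
from h import *
im,p,W=grab("top","t1"); k=1.5625
R=lambda pts,z:np.round(onz(np.array(pts)/k,z,p,W)).tolist()
print("tray corners",R([(482,257),(623,284),(611,367),(467,340)],20))
print("L",R([(536,291),(598,303)],42),"S",R([(492,321),(524,328),(569,295),(593,343)],36))
print("pan",R([(329,232),(413,221),(427,326),(341,337)],166))
print("dial",R([(303,297)],62)); print("studs r y b",R([(192,286),(205,291),(217,297)],50))
print("stand top corners",R([(155,346),(201,337),(209,368),(164,384)],75)); print("handle top",R([(162,360)],145))
print("cap,dome,reg,grease",R([(409,173),(278,185),(480,206),(274,416)],40),"driver",R([(379,468),(427,362)],10))
E
```

```text
tray corners [[634.0, -190.0, 20.0], [592.0, -440.0, 20.0], [447.0, -415.0, 20.0], [490.0, -165.0, 20.0]]
L [[573.0, -279.0, 42.0], [555.0, -386.0, 42.0]] S [[522.0, -205.0, 36.0], [511.0, -259.0, 36.0], [568.0, -338.0, 36.0], [487.0, -378.0, 36.0]]
pan [[640.0, 60.0, 166.0], [659.0, -65.0, 166.0], [502.0, -88.0, 166.0], [483.0, 38.0, 166.0]]
dial [[553.0, 111.0, 62.0]]
studs r y b [[570.0, 303.0, 50.0], [562.0, 280.0, 50.0], [552.0, 259.0, 50.0]]
stand top corners [[466.0, 352.0, 75.0], [483.0, 275.0, 75.0], [433.0, 259.0, 75.0], [405.0, 333.0, 75.0]]
handle top [[443.0, 312.0, 145.0]]
cap,dome,reg,grease [[776.0, -61.0, 40.0], [751.0, 166.0, 40.0], [719.0, -184.0, 40.0], [357.0, 156.0, 40.0]] driver [[271.0, -19.0, 10.0], [452.0, -97.0, 10.0]]
```

Emit:
{"method": "carry_out", "body": {
  "motion": [0, 0, 0, -0.14, 0, 0, 0, -0.14, 0, 0, 0, -0.14, 0, 0, 0, -0.14, 0, 0, 0, -0.14, 0, 0, 0, -0.14, 0, 0, 0, -0.14, 0, 0, 0, -0.14, 0, 0, 0, -0.14, 0, 0, 0, -0.14, 0, 0, 0, -0.14, 0, 0, 0, -0.14, 0.1, 0, 0, 0, 0.12, 0, 0, 0, 0.12, 0, 0, 0, 0.12, 0, 0, 0, 0.12, 0, 0, 0, 0.12, 0, 0, 0, 0.12, 0, 0, 0, 0.12, 0, 0, 0],
  "hand": 1
}}

```text
time: 1.87
ee_pos: [157.0, -320.8, 190.7]
ee_rot: [[-0.005, 1.0, -0.0], [1.0, 0.005, -0.0], [-0.0, -0.0, -1.0]]
force: [0.9, 0.3, 0.3]
width: 86.8
grasp_force: 0.0
```

Emit:
{"method": "carry_out", "body": {
  "motion": [0.02, 0.06, 0, 0, 0.02, 0.1, 0, 0, 0.02, 0.12, 0, 0, 0, 0.12, 0, 0, 0, 0.12, 0, 0, 0, 0.12, 0, 0, 0, 0.12, 0, 0, 0, 0.12, 0, 0, 0, 0.12, 0.03, 0, 0, 0.12, 0.03, 0, 0, 0.1, 0.04, 0, 0, 0.06, 0.03, 0, 0, 0, 0, 0, 0, 0, 0, 0, 0, 0, 0, 0]
}}

```text
time: 3.12
ee_pos: [540.6, -302.7, 152.2]
ee_rot: [[-0.005, 1.0, -0.0], [1.0, 0.005, -0.0], [-0.0, -0.0, -1.0]]
force: [-0.3, -0.4, 0.5]
width: 87.1
grasp_force: 0.0
```

```bash
python3 - <<'E'
from h import *
im,p,W=grab("wrist","w1"); cv2.imwrite("pics/w1x.png",cv2.resize(im,(800,600),interpolation=cv2.INTER_CUBIC))
s=sensors.state(); print(s["ee_pos"],s["time"],s["joint_positions"])
E
```

```text
[ 540.43556364 -303.01683703  152.66412261] 3.1667 [ 54.88619007  24.33046542 -39.09625603  85.95669039  15.633931
  75.22586858  14.55378573]
```

View pics/w1x.png

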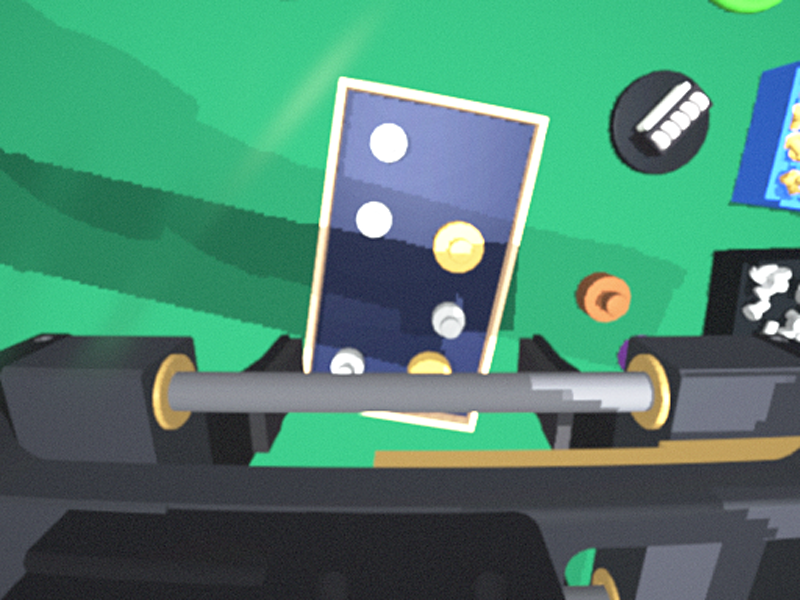

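The wrist view shows the tray. The smalls are at (389,142), (374,219), (449,321) and (347,365), and the brass larges at (459,247) and (430,370), half hidden by the gripper. The brown decoy is outside the tray at (605,297). I'll back off along -y for a second view.

Emit:
{"method": "carry_out", "body": {
  "motion": [-0.08, 0, 0, 0, -0.1, 0, 0, 0, -0.1, 0, 0, 0, -0.06, 0, 0, 0, 0, 0, 0, 0, 0, 0, 0, 0, 0, 0, 0, 0]
}}

```text
time: 3.75
ee_pos: [541.5, -403.9, 152.9]
ee_rot: [[-0.005, 1.0, 0.001], [1.0, 0.005, -0.0], [-0.0, 0.001, -1.0]]
force: [0.6, 1.2, 1.0]
width: 86.8
grasp_force: 0.0
```

```bash
cat >> h.py <<'E'
def weights(im,p,W,tray=None):
    """non-blue blobs on the dark lining -> (kind, centre px, radius px)"""
    hsv=cv2.cvtColor(im,cv2.COLOR_BGR2HSV); H,S,V=cv2.split(hsv)
    reg=np.zeros(H.shape,np.uint8)
    c=TRAY[:2]; y=np.deg2rad(TRAY[2]); R=np.array([[np.cos(y),-np.sin(y)],[np.sin(y),np.cos(y)]])
    poly=[list(c+R@np.array(v))+[10] for v in [(66,119),(66,-119),(-66,-119),(-66,119)]]
    cv2.fillPoly(reg,[np.round(proj(poly,p,W)).astype(int)],1)
    brass=((H>12)&(H<35)&(S>90)&(V>90)); blue=((H>100)&(H<135)&(S>60)); steel=(S<60)&(V>90)
    out=[]
    for kind,m in (("L",brass),("S",steel)):
        m=(m&(reg>0)).astype(np.uint8); m=cv2.morphologyEx(m,cv2.MORPH_CLOSE,np.ones((5,5)))
        m=cv2.morphologyEx(m,cv2.MORPH_OPEN,np.ones((3,3)))
        for ct in cv2.findContours(m,cv2.RETR_EXTERNAL,cv2.CHAIN_APPROX_NONE)[0]:
            a=cv2.contourArea(ct)
            if a<60: continue
            q,r=cv2.minEnclosingCircle(ct); out.append((kind,np.array(q),r,a/(np.pi*r*r)))
    return out
TRAY=np.array([541,-303,-9.5])
E
python3 - <<'E'
from h import *
im,p,W=grab("wrist","w2"); cv2.imwrite("pics/w2x.png",cv2.resize(im,(800,600),interpolation=cv2.INTER_CUBIC))
for nm in("w1","w2"):
    im,p,W=load(nm)
    for k,q,r,f in weights(im,p,W):
        z=24 if k=="L" else 18
        print(nm,k,np.round(q,1),round(r,1),round(f,2),np.round(onz([q],z,p,W)[0],1))
E
```

```text
w1 L [274.5 236. ] 13.6 0.48 [ 555.8 -378.4   24. ]
w1 L [293.5 160. ] 16.0 0.42 [ 576.6 -281.3   24. ]
w1 S [251.  245.5] 51.4 0.28 [ 525.6 -394.8   18. ]
w1 S [286.5 204.5] 12.0 0.85 [ 570.4 -338.3   18. ]
w1 S [293.2 153.2] 15.8 0.6 [ 576.7 -274.    18. ]
w1 S [238.9 140.2] 12.0 0.91 [ 512.1 -259.1   18. ]
w1 S [248.6  91.1] 12.7 0.91 [ 523.9 -203.8   18. ]
w2 L [275.2 164.9] 16.5 0.67 [ 556.1 -388.6   24. ]
w2 S [275.5 157. ] 13.8 0.43 [ 556.6 -380.1   18. ]
w2 S [218.7 156.5] 12.0 0.92 [ 488.5 -379.8   18. ]
w2 S [288.1 122.4] 12.0 0.91 [ 570.7 -339.5   18. ]
w2 S [294.5  67.3] 19.8 0.88 [ 576.2 -279.1   18. ]
w2 S [238.8  27.8] 34.4 0.32 [ 514.6 -238.8   18. ]
```

View pics/w2x.png

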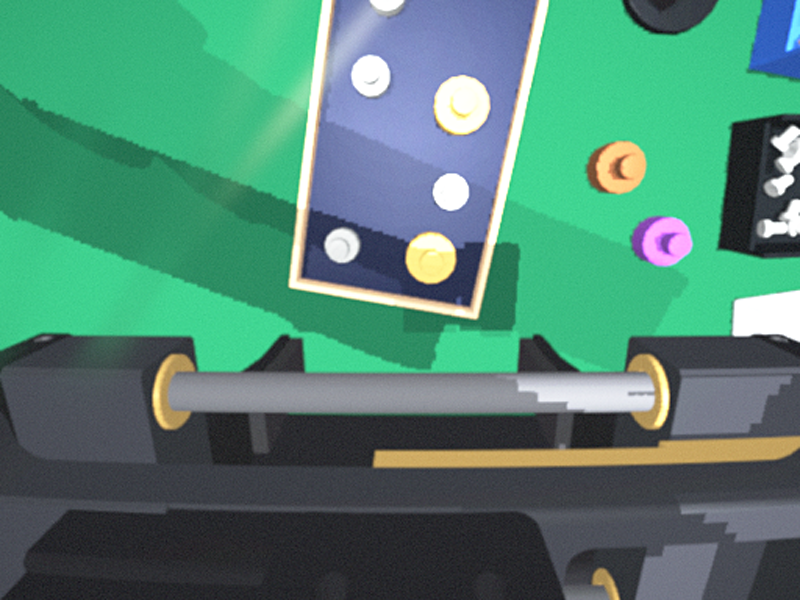

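The second wrist view shows the larges at (461,104) and (431,257), and the smalls at (371,76), (451,191), (342,245) and (388,0). The brown (618,167) and purple (664,241) decoys lie outside the tray. The targets are the brass-yellow pieces inside the lining.

```bash
python3 - <<'E'
import re
s=open('h.py').read()
a=s.index("    out=[]\n    for kind"); b=s.index("TRAY=np.array")
s=s[:a]+'''    out=[]; m=((brass|steel|((V>225)&(S<110)))&(reg>0)).astype(np.uint8)
    m=cv2.morphologyEx(m,cv2.MORPH_CLOSE,np.ones((5,5))); m=cv2.morphologyEx(m,cv2.MORPH_OPEN,np.ones((5,5)))
    for ct in cv2.findContours(m,cv2.RETR_EXTERNAL,cv2.CHAIN_APPROX_NONE)[0]:
        a=cv2.contourArea(ct)
        if a<60: continue
        q,r=cv2.minEnclosingCircle(ct); d=np.zeros_like(m); cv2.drawContours(d,[ct],-1,1,-1)
        kind="L" if brass[d>0].mean()>.25 else "S"; out.append((kind,np.array(q),r,a/(np.pi*r*r)))
    return out
'''+s[b:]
open('h.py','w').write(s)
E
python3 - <<'E'
from h import *
D={}
for nm in("w1","w2"):
    im,p,W=load(nm); D[nm]=[(k,q,p,W) for k,q,r,f in weights(im,p,W) if f>.7]
    for k,q,r,f in weights(im,p,W):
        print(nm,k,np.round(q,1),round(r,1),round(f,2),np.round(onz([q],24 if k=="L" else 18,p,W)[0],1))
for a in D["w1"]:
    for b in D["w2"]:
        if a[0]==b[0]:
            x,r=tri([a[1:],b[1:]])
            if max(r)<4 and 0<x[2]<60: print("tri",a[0],np.round(x,1),np.round(r,1))
# tray rim corners by eye in w1x / w2x against the top view
f=512/800
for nm,pts in (("w1",[(548,118),(343,79),(472,431)]),("w2",[(293,288),(476,318)])):
    im,p,W=load(nm); print(nm,np.round(onz(np.array(pts)*f,20,p,W),0).tolist())
E
```

```text
w1 S [251.  245.5] 50.4 0.33 [ 525.6 -394.8   18. ]
w1 S [286.5 204.5] 12.0 0.85 [ 570.4 -338.3   18. ]
w1 L [292.5 157.5] 17.4 0.91 [ 575.3 -278.4   24. ]
w1 S [238.9 140.2] 12.0 0.91 [ 512.1 -259.1   18. ]
w1 S [248.6  91.1] 12.7 0.91 [ 523.9 -203.8   18. ]
w2 L [275.  164.5] 17.2 0.92 [ 555.9 -388.2   24. ]
w2 S [218.7 156.5] 12.0 0.92 [ 488.5 -379.8   18. ]
w2 S [288.1 122.4] 12.0 0.91 [ 570.7 -339.5   18. ]
w2 S [294.5  67.3] 19.8 0.88 [ 576.2 -279.1   18. ]
w2 S [242.   29.3] 33.4 0.33 [ 518.  -240.3   18. ]
tri S [ 570.9 -339.6   14.1] [0.2 0.2]
w1 [[638.0, -186.0, 20.0], [492.0, -161.0, 20.0], [594.0, -438.0, 20.0]]
w2 [[449.0, -414.0, 20.0], [594.0, -438.0, 20.0]]
```

Emit:
{"method": "carry_out", "body": {
  "motion": [0.08, 0.03, 0, 0, 0.1, 0.03, 0, 0, 0.1, 0.03, 0, 0, 0.09, 0.025, 0, 0, 0.047, 0, 0, 0, 0, 0, 0.06, 0, 0, 0, 0.1, 0, 0, 0, 0.1, 0, 0, 0, 0.09, 0, 0, 0, 0.05, 0, 0, 0, 0.02, 0, 0, 0, 0, 0, 0, 0, 0, 0, 0, 0, 0, 0],
  "hand": -0.1
}}

```text
time: 4.97
ee_pos: [576.7, -279.5, 28.0]
ee_rot: [[-0.006, 1.0, 0.003], [1.0, 0.006, -0.001], [-0.001, 0.003, -1.0]]
force: [-0.2, 0.5, -0.5]
width: 39.4
grasp_force: 0.0
```

```bash
sed -i 's/^TRAY=.*/TRAY=np.array([543,-300,-9.65])/' h.py; python3 - <<'E'
from h import *
im,p,W=grab("wrist","w3"); s=sensors.state(); print(s["ee_pos"],s["width"],s["time"])
im2,p2,W2=grab("scene","s3")
# two-view check of large1 knob: bright/yellow blobs
q=proj([[575.5,-278.5,36]],p2,W2)[0]; print(q)
c=im2[int(q[1])-60:int(q[1])+60,int(q[0])-80:int(q[0])+80]
cv2.imwrite("pics/c3.png",np.hstack([cv2.resize(im,(512,384)),cv2.resize(c,(288,384))]))
E
```

```text
[ 576.61251934 -279.60533136   27.9500313 ] 39.13298024761617 5.0167
[185.62048473 254.30419597]
```

View pics/c3.png

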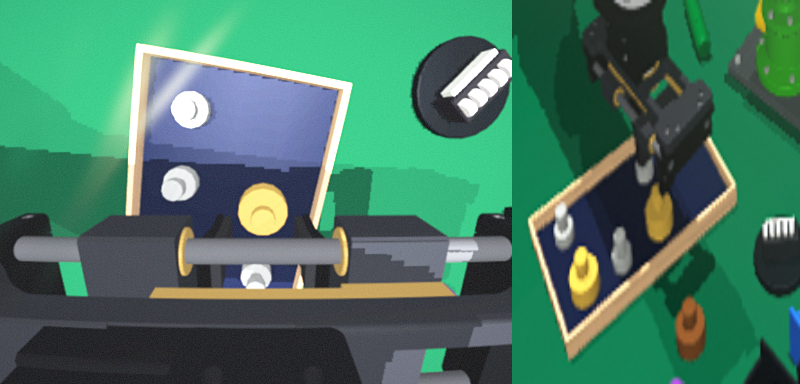

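Left panel is the wrist view: the knob of the large sits at (263,213), between the fingers and matching the projected TCP at (264,213). The right scene crop confirms the gripper is over the inner brass weight, with the brown decoy outside the tray. Next I grip, lift and carry it over the pan.

Emit:
{"method": "carry_out", "body": {
  "motion": [0.007, 0, 0, 0, 0, 0, 0, 0, 0, 0, 0, 0, 0, 0, 0, 0, 0, 0, 0, 0, 0, 0, -0.05, 0, 0, 0, -0.1, 0, 0, 0, -0.12, 0, 0, 0, -0.12, 0, 0, 0, -0.12, 0, 0, 0, -0.1, 0, 0, 0, -0.06, 0, 0.07, -0.01, 0, 0, 0.12, -0.02, 0, 0, 0.12, -0.02, 0, 0, 0.12, -0.02, 0, 0, 0.12, -0.02, 0, 0, 0.12, -0.02, 0, 0, 0.06, -0.008, 0, 0, 0.038, 0, 0, 0],
  "hand": -1
}}

```text
time: 6.73
ee_pos: [538.4, -43.4, 228.6]
ee_rot: [[-0.01, 1.0, 0.001], [1.0, 0.01, -0.001], [-0.001, 0.001, -1.0]]
force: [0.1, 0.4, 0.6]
width: 0.7
grasp_force: 0.0
```

```bash
python3 - <<'E'
from h import *
im,p,W=grab("wrist","w4"); s=sensors.state(); print(s["ee_pos"],s["width"],s["grasp_force"],s["force"],s["time"])
im2,p2,W2=grab("scene","s4"); q=proj([[570,-14,150]],p2,W2)[0].astype(int)
c=im2[q[1]-80:q[1]+64,q[0]-60:q[0]+48]
cv2.imwrite("pics/c4.png",np.hstack([im,cv2.resize(c,(288,384))]))
E
```

```text
[538.75379331 -42.64509888 228.45776114] 0.5437006914883485 0.0 [-0.01901237  1.50219343  1.1582284 ] 6.7833
```

View pics/c4.png

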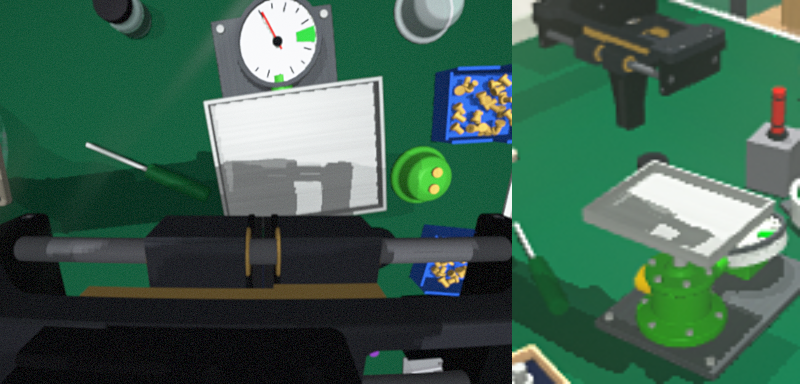

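The gripper came up empty (width 0.5). The view does show the empty pan clearly: rim corners at about (205,101) and (381,78), dial centre at (277,41). I'll measure those, then go back to look at the weight.

```bash
python3 - <<'E'
from h import *
im,p,W=load("w4")
print(np.round(onz([(205,101),(381,78),(385,210)],166,p,W),1).tolist(), np.round(onz([(277,41)],62,p,W),1), proj([[571,-14,166]],p,W))
print("tips",proj([W[:3,:3]@(np.linalg.inv(np.array(p["tool_from_camera"]))@[0,0,z,1])[:3]+W[:3,3] for z in(0,-19)],p,W))
im,p,W=load("w3"); print(proj([[575.5,-278.5,24],[575.5,-278.5,42]],p,W))
E
```

```text
[[486.0, 40.6, 166.0], [642.2, 62.4, 166.0], [660.2, -60.8, 166.0]] [[554.2 116.3  62. ]] [[297.7219533  162.24724362]]
tips [[262.84081585 214.55184791]
 [262.85045171 224.19287106]]
[[261.26015028 211.43452566]
 [261.19143371 220.10063191]]
```

Emit:
{"method": "carry_out", "body": {
  "motion": [-0.07, 0.01, 0, 0, -0.12, 0.02, 0, 0, -0.12, 0.02, 0, 0, -0.12, 0.02, 0, 0, -0.12, 0.02, 0, 0, -0.12, 0.02, 0, 0, -0.12, 0.01, 0.02, 0, -0.12, 0, 0.1, 0, -0.1, 0, 0.12, 0, -0.05, 0, 0.1, 0, 0, 0, 0.06, 0, 0, 0, 0, 0, 0, 0, 0, 0, 0, 0, 0, 0],
  "hand": -0.1
}}

```text
time: 8.0
ee_pos: [577.2, -357.9, 116.1]
ee_rot: [[-0.005, 1.0, 0.002], [1.0, 0.005, -0.001], [-0.001, 0.002, -1.0]]
force: [0.2, 0.5, 1.2]
width: 39.2
grasp_force: 0.0
```

```bash
python3 - <<'E'
from h import *
im,p,W=grab("wrist","w5"); s=sensors.state(); print(s["ee_pos"],s["width"],s["time"])
for k,q,r,f in weights(im,p,W):
    print(k,np.round(q,1),round(r,1),round(f,2),np.round(onz([q],24 if k=="L" else 18,p,W)[0],1))
c=im[20:260,160:400]; cv2.imwrite("pics/c5.png",cv2.resize(c,(600,600),interpolation=cv2.INTER_CUBIC))
E
```

```text
[ 577.55135332 -357.60734366  116.6063709 ] 39.16757146056164 8.05
L [244. 210.] 19.3 0.88 [ 556.9 -386.5   24. ]
S [183.  202.5] 14.8 0.77 [ 488.5 -380.2   18. ]
S [256.8 166.2] 13.1 0.9 [ 570.8 -338.9   18. ]
S [262.3 108.3] 20.4 0.94 [ 576.4 -278.9   18. ]
S [208.2  49.1] 54.0 0.24 [ 523.1 -222.6   18. ]
```

View pics/c5.png

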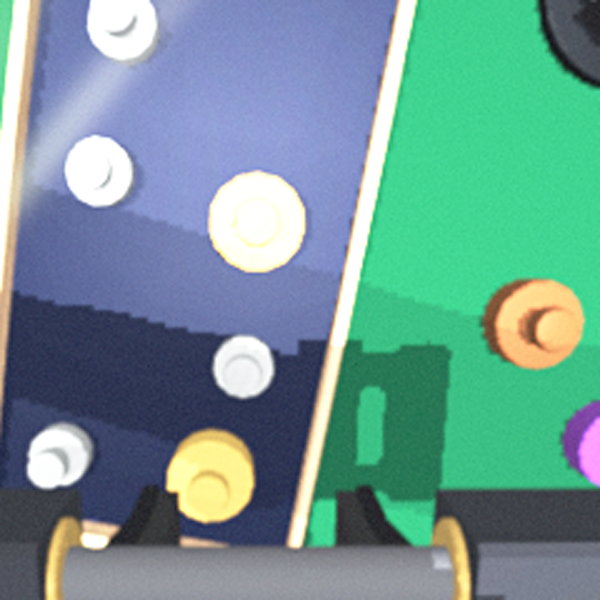

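The inner large at (258,221) in the crop stands undisturbed at about (575.5,-278.5). The grasp was simply not closed yet when I lifted. I'll repeat with a smaller opening and a longer close.

Emit:
{"method": "carry_out", "body": {
  "motion": [0.08, -0.004, 0, 0, 0.1, -0.003, 0, 0, 0.06, 0, 0.03, 0, 0.025, 0, 0.08, 0, 0, 0, 0.1, 0, 0, 0, 0.06, 0, 0, 0, 0.03, 0, 0, 0, 0, 0, 0, 0, 0, 0, 0, 0, 0, 0],
  "hand": -0.3
}}

```text
time: 8.88
ee_pos: [575.3, -278.3, 26.5]
ee_rot: [[-0.005, 1.0, 0.003], [1.0, 0.005, -0.001], [-0.001, 0.003, -1.0]]
force: [1.1, -1.2, 0.7]
width: 30.5
grasp_force: 0.0
```

Emit:
{"method": "carry_out", "body": {
  "motion": [0, 0, 0, 0, 0, 0, 0, 0, 0, 0, 0, 0, 0, 0, 0, 0, 0, 0, 0, 0, 0, 0, 0, 0, 0, 0, 0, 0, 0, 0, 0, 0],
  "hand": -1
}}

```text
time: 9.55
ee_pos: [574.0, -277.8, 24.3]
ee_rot: [[-0.005, 1.0, -0.0], [1.0, 0.005, -0.0], [-0.0, -0.0, -1.0]]
force: [0.6, -0.1, 0.8]
width: 0.3
grasp_force: 0.0
```

```bash
python3 - <<'E'
from h import *
im,p,W=grab("scene","s6"); s=sensors.state(); print(s["ee_pos"])
P=np.array(s["ee_pos"]); 
q=proj([P,P+[0,0,19],P+[0,0,70],[575.5,-278.5,4],[575.5,-278.5,42]],p,W); print(q)
x0,y0=int(q[0][0])-60,int(q[0][1])-70
c=cv2.resize(im[y0:y0+110,x0:x0+146],None,fx=5.4,fy=5.4,interpolation=cv2.INTER_CUBIC)
for a,col in zip(q,[(0,0,255),(255,0,255),(255,255,0),(0,0,0),(255,255,255)]): cv2.circle(c,tuple(((a-[x0,y0]+.5)*5.4).astype(int)),4,col,-1)
cv2.imwrite("pics/c6.png",c)
E
```

```text
[ 573.93363574 -277.8451855    24.32586605]
[[186.03874906 257.14389019]
 [185.08591736 251.79727835]
 [182.4127531  236.83068685]
 [187.19716688 263.16889254]
 [185.31785034 252.60463557]]
```

View pics/c6.png

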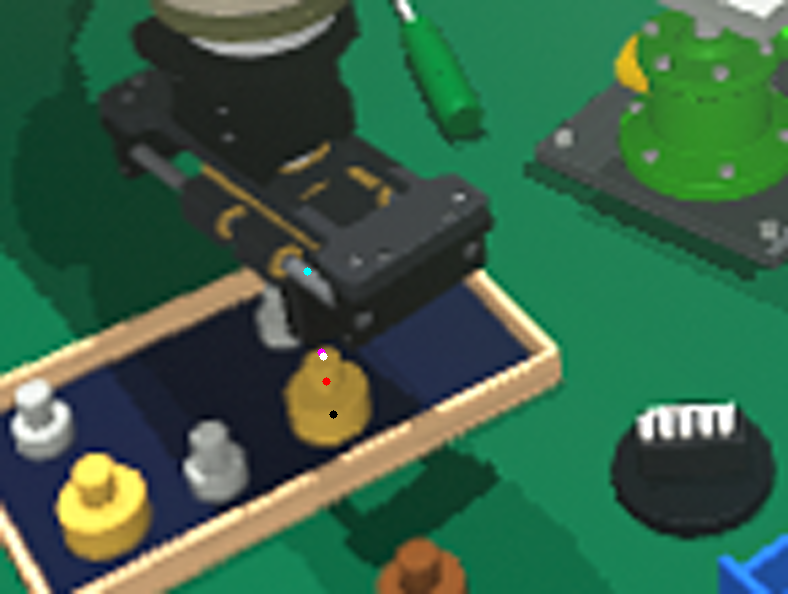

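```bash
python3 - <<'E'
from h import *
im,p,W=load("s4"); q=proj([[570,-14,150]],p,W)[0].astype(int)
tip=np.array([(630-512)/2.667+q[0]-60,126/2.667+q[1]-80]); P=np.array([538.75,-42.6,228.5])
print("tip seen",tip,"tip by state",proj([P,P+[0,0,70]],p,W))
o,d=ray([tip],p,W); d=d[0]
for z in(228.5,250,270,290): print(z,np.round(o+d*(z-o[2])/d[2],1))
print(np.array(sensors.state()["ee_rot"]).round(3).tolist())
x0,y0=q[0]-75,q[1]-95
c=cv2.resize(im[y0:y0+110,x0:x0+146],None,fx=5.4,fy=5.4,interpolation=cv2.INTER_CUBIC)
for a,col in zip(proj([P,P+[0,0,19],P+[0,0,70]],p,W),[(0,0,255),(255,0,255),(255,255,0)]): cv2.circle(c,tuple(((a-[x0,y0]+.5)*5.4).astype(int)),4,col,-1)
cv2.imwrite("pics/c7.png",c)
E
```

```text
tip seen [238.24446944 141.24409449] tip by state [[238.53845341 150.5311878 ]
 [237.22629478 126.81666734]]
228.5 [498.4  -5.  228.5]
250 [529.6 -33.5 250. ]
270 [558.6 -59.9 270. ]
290 [587.7 -86.4 290. ]
[[-0.005, 1.0, -0.0], [1.0, 0.005, 0.0], [0.0, -0.0, -1.0]]
```

View pics/c7.png

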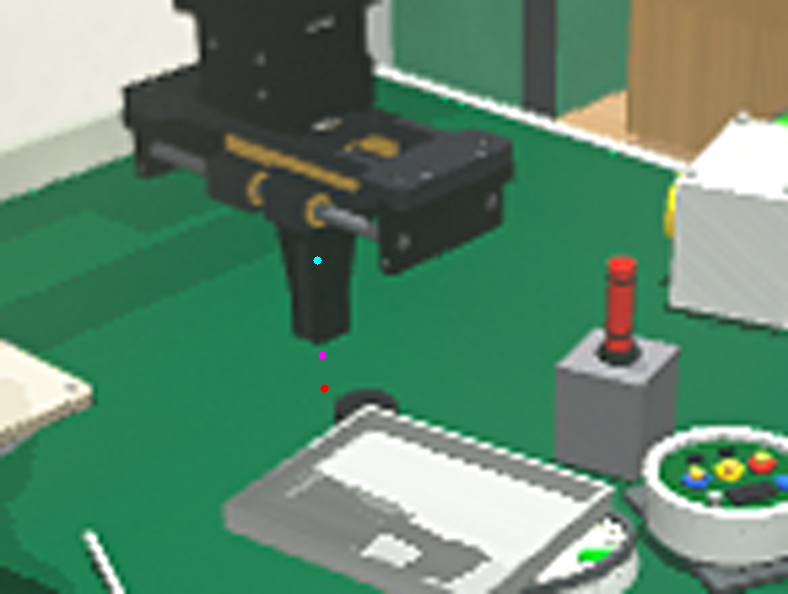

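In this enlarged scene crop the closed fingertips end at (323,331), while the state's TCP projects to (324,388). The real tips sit roughly 30 mm above the reported TCP, so both grasps closed above the knob. I'll descend slowly and let contact on the disc top (24 mm) calibrate the offset.

Emit:
{"method": "carry_out", "body": {
  "motion": [0, 0, 0, 0, 0, 0.003, 0, 0, 0, 0.003, 0, 0, 0, 0, 0, 0, 0, 0, 0.02, 0, 0, 0, 0.03, 0, 0, 0, 0.02, 0, 0, 0, 0, 0, 0, 0, 0, 0],
  "hand": -0.3
}}

```text
time: 10.35
ee_pos: [575.3, -277.6, 2.5]
ee_rot: [[-0.006, 1.0, -0.001], [1.0, 0.006, 0.001], [0.001, -0.001, -1.0]]
force: [0.5, 0.3, -0.9]
width: 30.5
grasp_force: 0.0
```

Emit:
{"method": "carry_out", "body": {
  "motion": [0, 0, 0.007, 0, 0, 0, 0, 0, 0, 0, 0, 0]
}}

```text
time: 10.6
ee_pos: [575.9, -277.9, 1.4]
ee_rot: [[-0.005, 1.0, 0.0], [1.0, 0.005, -0.0], [-0.0, 0.0, -1.0]]
force: [-0.0, -0.1, 0.4]
width: 30.4
grasp_force: 0.0
```

Emit:
{"method": "carry_out", "body": {
  "motion": [0, 0, 0.007, 0, 0, 0, 0, 0, 0, 0, 0, 0]
}}

```text
time: 10.85
ee_pos: [575.7, -277.9, -0.9]
ee_rot: [[-0.005, 1.0, -0.0], [1.0, 0.005, -0.0], [-0.0, -0.0, -1.0]]
force: [-0.3, -0.1, 0.6]
width: 30.6
grasp_force: 0.0
```

Emit:
{"method": "carry_out", "body": {
  "motion": [0, 0, 0.007, 0, 0, 0, 0, 0, 0, 0, 0, 0]
}}

```text
time: 11.1
ee_pos: [575.7, -277.8, -3.1]
ee_rot: [[-0.005, 1.0, -0.0], [1.0, 0.005, 0.0], [0.0, -0.0, -1.0]]
force: [-0.3, -1.4, -0.4]
width: 30.7
grasp_force: 0.0
```

Emit:
{"method": "carry_out", "body": {
  "motion": [0, 0, 0.006, 0, 0, 0, 0, 0, 0, 0, 0, 0]
}}

```text
time: 11.35
ee_pos: [575.7, -277.8, -4.8]
ee_rot: [[-0.005, 1.0, -0.0], [1.0, 0.005, 0.0], [0.0, -0.0, -1.0]]
force: [-0.4, -0.7, 0.4]
width: 30.5
grasp_force: 0.0
```

Emit:
{"method": "carry_out", "body": {
  "motion": [0, 0, 0, 0, 0, 0, 0, 0, 0, 0, 0, 0, 0, 0, 0, 0, 0, 0, 0, 0],
  "hand": -1
}}

```text
time: 11.77
ee_pos: [575.9, -277.8, -4.7]
ee_rot: [[-0.005, 1.0, 0.0], [1.0, 0.005, -0.0], [-0.0, 0.0, -1.0]]
force: [0.3, -1.0, -0.9]
width: 16.5
grasp_force: 30.0
```

Emit:
{"method": "carry_out", "body": {
  "motion": [0, 0, 0, 0, 0, 0, 0, 0, 0, 0, 0, 0, 0, 0, 0, 0, 0, 0, 0.006, 0, 0, 0, 0.006, 0, 0, 0, 0, 0],
  "hand": -0.3
}}

```text
time: 12.35
ee_pos: [576.1, -278.0, -7.0]
ee_rot: [[-0.005, 1.0, 0.0], [1.0, 0.005, -0.001], [-0.001, 0.0, -1.0]]
force: [-3.8, 1.2, 12.4]
width: 30.7
grasp_force: 6.3
```

Emit:
{"method": "carry_out", "body": {
  "motion": [0, 0, 0.005, 0, 0, 0, 0.005, 0, 0, 0, 0, 0]
}}

```text
time: 12.6
ee_pos: [576.3, -278.1, -7.3]
ee_rot: [[-0.005, 1.0, 0.0], [1.0, 0.005, -0.002], [-0.002, 0.0, -1.0]]
force: [-16.5, 5.2, 38.3]
width: 30.8
grasp_force: 18.7
```

Emit:
{"method": "carry_out", "body": {
  "motion": [0, 0, 0, 0, 0, 0, 0, 0, 0, 0, 0, 0, 0, 0, 0, 0, 0, 0, 0, 0],
  "hand": -1
}}

```text
time: 13.02
ee_pos: [576.2, -278.4, -7.2]
ee_rot: [[-0.005, 1.0, 0.0], [1.0, 0.005, -0.002], [-0.002, 0.0, -1.0]]
force: [-16.6, 4.4, 38.2]
width: 17.3
grasp_force: 35.6
```

Contact on the disc top came at TCP z = -7, so the fingertips are 31 mm above the reported TCP. The large is now gripped, so I lift and carry it to the pan.

Emit:
{"method": "carry_out", "body": {
  "motion": [0, 0, -0.02, 0, 0, 0, -0.05, 0, 0, 0, -0.1, 0, 0, 0, -0.12, 0, 0, 0, -0.12, 0, 0, 0, -0.12, 0, 0, 0, -0.11, 0, 0, 0, -0.06, 0, 0.07, -0.01, 0, 0, 0.11, -0.02, 0, 0, 0.12, -0.02, 0, 0, 0.12, -0.02, 0, 0, 0.12, -0.02, 0, 0, 0.12, -0.02, 0, 0, 0.08, -0.005, 0, 0, 0.036, 0, 0, 0, 0, 0, 0, 0, 0, 0, 0, 0]
}}

```text
time: 14.52
ee_pos: [540.1, -45.8, 198.8]
ee_rot: [[-0.006, 1.0, 0.0], [1.0, 0.006, -0.001], [-0.001, 0.0, -1.0]]
force: [0.2, -0.3, -1.7]
width: 17.2
grasp_force: 32.2
```

Emit:
{"method": "carry_out", "body": {
  "motion": [0, 0, 0.06, 0, 0, 0, 0.06, 0, 0, 0, 0.04, 0, 0, 0, 0.02, 0, 0, 0, 0.01, 0, 0, 0, 0.01, 0, 0, 0, 0.01, 0, 0, 0, 0, 0, 0, 0, 0, 0]
}}

```text
time: 15.27
ee_pos: [540.3, -45.3, 136.1]
ee_rot: [[-0.005, 1.0, 0.001], [1.0, 0.005, -0.0], [-0.0, 0.001, -1.0]]
force: [-0.5, -0.3, 0.2]
width: 16.6
grasp_force: 32.6
```

Emit:
{"method": "carry_out", "body": {
  "motion": [0, 0, 0, 0, 0, 0, 0, 0, 0, 0, 0, 0, 0, 0, 0, 0, 0, 0, 0, 0, 0, 0, -0.02, 0, 0, 0, -0.06, 0, 0, 0, -0.1, 0, 0, 0, -0.06, 0, 0, 0, 0, 0, 0, 0, 0, 0],
  "hand": -0.3
}}

```text
time: 16.18
ee_pos: [540.7, -45.2, 208.9]
ee_rot: [[-0.005, 1.0, 0.002], [1.0, 0.005, -0.001], [-0.001, 0.002, -1.0]]
force: [0.6, -1.4, -0.3]
width: 30.1
grasp_force: 0.0
```

```bash
cat >> h.py <<'E'
DIAL=np.array([553.5,114.5,62.]); PY=8.6
def dial(im,p,W,z0=62):
    """needle reading in mm of travel, from the red needle about the dial centre in the dial's own plane"""
    y=np.deg2rad(PY); ex=np.array([np.cos(y),np.sin(y),0]); ey=np.array([-np.sin(y),np.cos(y),0])
    t=np.deg2rad(15); u=ex*np.cos(t)+np.array([0,0,1])*np.sin(t); n=-ex*np.sin(t)+np.array([0,0,1])*np.cos(t)
    hsv=cv2.cvtColor(im,cv2.COLOR_BGR2HSV); H,S,V=cv2.split(hsv)
    def plane(px,c=DIAL):
        o,d=ray(px,p,W); P=o+d*(((c-o)@n)/(d@n))[:,None]; r=P-c; return r@u,r@ey
    reg=np.zeros(H.shape,np.uint8); a=np.linspace(0,2*np.pi,40)
    cv2.fillPoly(reg,[np.round(proj(DIAL+np.outer(np.cos(a),u)*50+np.outer(np.sin(a),ey)*50,p,W)).astype(int)],1)
    red=((H<10)|(H>170))&(S>100)&(V>80)&(reg>0); grn=(H>45)&(H<75)&(S>120)&(V>120)&(reg>0)
    wht=(S<60)&(V>150)&(reg>0)
    b=np.argwhere(red)[:,::-1]
    if len(b)<5: return None
    x,yy=plane(b); 
    i=np.hypot(x,yy)>8; x,yy=x[i],yy[i]
    ang=np.degrees(np.arctan2(yy.mean(),x.mean()))
    g=np.argwhere(grn)[:,::-1]; gx,gy=plane(g); k=gx>15; ga=np.degrees(np.arctan2(gy[k].mean(),gx[k].mean())) if k.any() else None
    ang=(ang+180)%360-180
    if ang>130: ang-=360
    return dict(angle=ang,green=ga,travel=(115-ang)/np.degrees(80)*1000,n=len(b),r=float(np.hypot(x,yy).max()),c=np.round(plane(np.argwhere(wht)[:,::-1])[0].mean(),1))
E
python3 - <<'E'
from h import *
for nm in ("t1","w4"): print(nm,dial(*load(nm)))
im,p,W=grab("top","t8"); print("t8",dial(im,p,W)); 
im2,p2,W2=grab("wrist","w8"); print("w8",dial(im2,p2,W2),sensors.state()["width"],sensors.state()["time"])
a=cv2.resize(im[110:250,150:300],None,fx=2.6,fy=2.6,interpolation=cv2.INTER_CUBIC); b=cv2.resize(im2,None,fx=.79,fy=.79)
h=max(a.shape[0],b.shape[0]); pad=lambda m:cv2.copyMakeBorder(m,0,h-m.shape[0],0,0,0)
cv2.imwrite("pics/c8.png",np.hstack([pad(a),pad(b)]))
E
```

```text
t1 {'angle': np.float64(112.11919225124262), 'green': np.float64(-1.313271522007257), 'travel': np.float64(0.6284947541597726), 'n': 7, 'r': 31.845095549745956, 'c': np.float64(-2.0)}
w4 {'angle': np.float64(108.08838917878018), 'green': np.float64(3.0054809116697965), 'travel': np.float64(1.5078795680844386), 'n': 67, 'r': 39.86315612146649, 'c': np.float64(-0.1)}
t8 {'angle': np.float64(63.35159682112777), 'green': np.float64(-1.313271522007257), 'travel': np.float64(11.267933610860327), 'n': 10, 'r': 34.07010328012291, 'c': np.float64(-2.2)}
w8 {'angle': np.float64(64.18153259023035), 'green': np.float64(2.136596291979359), 'travel': np.float64(11.086869713973934), 'n': 76, 'r': 37.76584694107025, 'c': np.float64(-1.4)} 30.373798829001068 16.2833
```

View pics/c8.png

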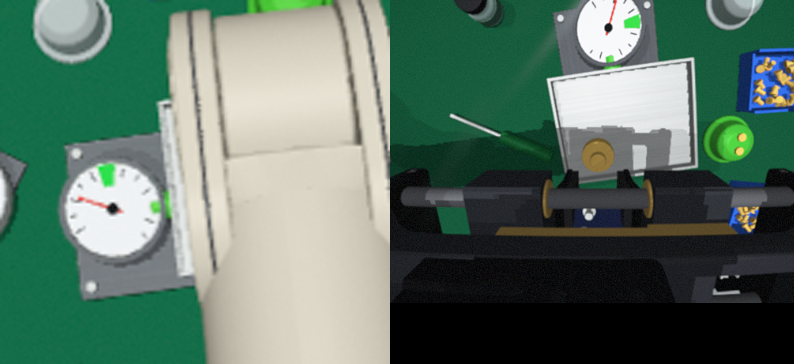

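The crop shows the large seated on the pan at (598,155) and the needle near 10–11 mm. Next is the second large at (556,-387.5).

Emit:
{"method": "carry_out", "body": {
  "motion": [-0.06, 0.005, 0, 0, -0.1, 0.005, 0, 0, -0.12, 0.005, 0, 0, -0.12, 0.005, 0, 0, -0.12, 0.005, 0, 0, -0.12, 0.005, 0, 0, -0.12, 0.005, 0, 0, -0.12, 0.005, 0.06, 0, -0.12, 0.005, 0.1, 0, -0.1, 0, 0.1, 0, -0.04, 0, 0.1, 0, 0, 0, 0.1, 0, 0, 0, 0.1, 0, 0, 0, 0.07, 0, 0, 0, 0.04, 0, 0, 0, 0.03, 0, 0, 0, 0.01, 0, 0, 0, 0, 0, 0, 0, 0, 0],
  "hand": -0.3
}}

```text
time: 17.87
ee_pos: [556.0, -382.9, -0.2]
ee_rot: [[-0.005, 1.0, 0.001], [1.0, 0.005, -0.001], [-0.001, 0.001, -1.0]]
force: [-1.1, 0.6, 0.4]
width: 30.1
grasp_force: 0.0
```

Emit:
{"method": "carry_out", "body": {
  "motion": [0, 0, 0, 0, 0, 0, 0, 0, 0, 0, 0, 0, 0, 0, 0, 0, 0, 0, 0, 0, 0, 0, 0, 0],
  "hand": -1
}}

```text
time: 18.37
ee_pos: [555.7, -382.8, -0.6]
ee_rot: [[-0.005, 1.0, 0.001], [1.0, 0.005, -0.001], [-0.001, 0.001, -1.0]]
force: [-1.0, -0.1, 5.7]
width: 16.0
grasp_force: 30.0
```

Emit:
{"method": "carry_out", "body": {
  "motion": [0, 0, 0, 0, 0, 0, 0, 0, 0, 0, 0, 0, 0, 0, 0, 0, -0.008, 0, 0.007, 0, -0.007, 0, 0.007, 0, 0, 0, 0, 0, 0, 0, 0, 0],
  "hand": -0.3
}}

```text
time: 19.03
ee_pos: [554.9, -387.3, -6.0]
ee_rot: [[-0.005, 1.0, -0.0], [1.0, 0.005, 0.0], [0.0, -0.0, -1.0]]
force: [0.3, 0.0, -0.4]
width: 30.5
grasp_force: 0.0
```

Emit:
{"method": "carry_out", "body": {
  "motion": [0, 0, 0, 0, 0, 0, 0, 0, 0, 0, 0, 0, 0, 0, 0, 0, 0, 0, 0, 0, 0, 0, 0, 0],
  "hand": -1
}}

```text
time: 19.53
ee_pos: [555.3, -387.0, -5.6]
ee_rot: [[-0.006, 1.0, 0.0], [1.0, 0.006, -0.0], [-0.0, 0.0, -1.0]]
force: [0.3, 0.2, -0.8]
width: 16.6
grasp_force: 30.0
```

Emit:
{"method": "carry_out", "body": {
  "motion": [0, 0, -0.02, 0, 0, 0, -0.06, 0, 0, 0, -0.1, 0, 0, 0, -0.12, 0, 0, 0, -0.12, 0, 0, 0, -0.12, 0, 0.05, 0, -0.1, 0, 0.1, 0.01, -0.04, 0, 0.12, 0.02, 0, 0, 0.12, 0.02, 0, 0, 0.12, 0.02, 0, 0, 0.12, 0.02, 0, 0, 0.12, 0.02, 0, 0, 0.12, 0.02, 0, 0, 0.12, 0.02, 0, 0, 0.1, 0.02, 0, 0, 0.06, 0.02, 0, 0, 0.024, 0.005, 0, 0, 0, 0, 0, 0, 0, 0, 0, 0]
}}

```text
time: 21.2
ee_pos: [611.6, -35.5, 198.3]
ee_rot: [[-0.005, 1.0, -0.0], [1.0, 0.005, -0.001], [-0.001, -0.0, -1.0]]
force: [-0.9, -1.0, -1.0]
width: 16.5
grasp_force: 30.0
```

Emit:
{"method": "carry_out", "body": {
  "motion": [0, 0, 0.06, 0, 0, 0, 0.07, 0, 0, 0, 0.05, 0, 0, 0, 0.025, 0, 0, 0, 0.012, 0, 0, 0, 0.012, 0, 0, 0, 0.012, 0, 0, 0, 0, 0, 0, 0, 0, 0]
}}

```text
time: 21.95
ee_pos: [612.2, -34.8, 126.7]
ee_rot: [[-0.005, 1.0, 0.001], [1.0, 0.005, -0.0], [-0.0, 0.001, -1.0]]
force: [-0.8, 0.2, -0.3]
width: 16.5
grasp_force: 30.0
```

Emit:
{"method": "carry_out", "body": {
  "motion": [0, 0, 0, 0, 0, 0, 0, 0, 0, 0, 0, 0, 0, 0, 0, 0, 0, 0, 0, 0, 0, 0, -0.02, 0, 0, 0, -0.06, 0, 0, 0, -0.1, 0, 0, 0, -0.08, 0, 0, 0, 0, 0, 0, 0, 0, 0],
  "hand": -0.3
}}

```text
time: 22.87
ee_pos: [612.6, -34.3, 205.8]
ee_rot: [[-0.006, 1.0, 0.003], [1.0, 0.006, -0.0], [-0.0, 0.003, -1.0]]
force: [-0.5, -0.3, -0.9]
width: 30.4
grasp_force: 0.0
```

```bash
cat >> h.py <<'E'
def dial2(im,p,W):
    """hub-referred reading: needle pixels about the black hub, both in the dial plane"""
    y=np.deg2rad(PY); ex=np.array([np.cos(y),np.sin(y),0]); ey=np.array([-np.sin(y),np.cos(y),0])
    t=np.deg2rad(15); u=ex*np.cos(t)+np.array([0,0,1])*np.sin(t); n=-ex*np.sin(t)+np.array([0,0,1])*np.cos(t)
    H,S,V=cv2.split(cv2.cvtColor(im,cv2.COLOR_BGR2HSV))
    def pl(px):
        o,d=ray(px,p,W); P=o+d*(((DIAL-o)@n)/(d@n))[:,None]; r=P-DIAL; return np.c_[r@u,r@ey]
    J,I=np.mgrid[:im.shape[0],:im.shape[1]]; px=np.c_[I.ravel(),J.ravel()]; near=np.hypot(*(px-proj([DIAL],p,W)[0]).T)<120; px=px[near]
    q=pl(px); h,s,v=[m[px[:,1],px[:,0]] for m in(H,S,V)]; r=np.hypot(*q.T)
    hub=q[(v<70)&(s<120)&(r<12)].mean(0)
    red=q[((h<10)|(h>170))&(s>90)&(v>80)&(r<50)]-hub; red=red[np.hypot(*red.T)>6]
    g=q[(h>45)&(h<75)&(s>110)&(v>120)&(r<48)]-hub; g=g[(g[:,0]>20)&(abs(g[:,1])<20)]
    d=red[np.argsort(-np.hypot(*red.T))[:max(3,len(red)//3)]].mean(0)
    A=lambda v:np.degrees(np.arctan2(v[1],v[0]))
    ga=A(g.mean(0)); return dict(hub=hub.round(1),ang=round(A(d),1),green=round(ga,1),travel=round((115-A(d))/np.degrees(.08),2),by_green=round(25-(A(d)-ga)/np.degrees(.08),2),n=len(red))
E
python3 - <<'E'
from h import *
for nm in ("t1","w4","t8","w8"): print(nm,dial2(*load(nm)))
for c in("top","wrist"): print(c,dial2(*grab(c,c[0]+"9")))
s=sensors.state(); print(s["ee_pos"],s["time"])
E
```

```text
t1 {'hub': array([ 0.8, -0.8]), 'ang': np.float64(111.7), 'green': np.float64(0.4), 'travel': np.float64(0.71), 'by_green': np.float64(0.71), 'n': 13}
w4 {'hub': array([0.8, 1.8]), 'ang': np.float64(111.9), 'green': np.float64(0.3), 'travel': np.float64(0.67), 'by_green': np.float64(0.66), 'n': 69}
t8 {'hub': array([ 0.8, -0.8]), 'ang': np.float64(65.6), 'green': np.float64(0.4), 'travel': np.float64(10.79), 'by_green': np.float64(10.78), 'n': 13}
w8 {'hub': array([0.8, 1.4]), 'ang': np.float64(64.8), 'green': np.float64(-0.0), 'travel': np.float64(10.94), 'by_green': np.float64(10.85), 'n': 78}
top {'hub': array([ 0.8, -0.8]), 'ang': np.float64(23.4), 'green': np.float64(0.4), 'travel': np.float64(19.99), 'by_green': np.float64(19.99), 'n': 1}
wrist {'hub': array([nan, nan]), 'ang': np.float64(nan), 'green': np.float64(nan), 'travel': np.float64(nan), 'by_green': np.float64(nan), 'n': 0}
[611.44477142 -34.6778321  203.48747842] 22.9667h.py:78: RuntimeWarning: Mean of empty slice.
  hub=q[(v<70)&(s<120)&(r<12)].mean(0)
  ret = um.true_divide(
h.py:81: RuntimeWarning: Mean of empty slice.
  d=red[np.argsort(-np.hypot(*red.T))[:max(3,len(red)//3)]].mean(0)
h.py:83: RuntimeWarning: Mean of empty slice.
  ga=A(g.mean(0)); return dict(hub=hub.round(1),ang=round(A(d),1),green=round(ga,1),travel=round((115-A(d))/np.degrees(.08),2),by_green=round(25-(A(d)-ga)/np.degrees(.08),2),n=len(red))
```

Emit:
{"method": "carry_out", "body": {
  "motion": [-0.1, -0.045, 0, 0, -0.1, -0.045, 0, 0, -0.1, -0.045, 0, 0, -0.1, -0.045, 0, 0, -0.1, -0.045, 0, 0, -0.1, -0.045, 0, 0, -0.1, -0.045, 0, 0, -0.048, -0.022, 0, 0, 0, 0, 0.06, 0, 0, 0, 0.1, 0, 0, 0, 0.12, 0, 0, 0, 0.12, 0, 0, 0, 0.12, 0, 0, 0, 0.1, 0, 0, 0, 0.05, 0, 0, 0, 0.03, 0, 0, 0, 0.01, 0, 0, 0, 0, 0, 0, 0, 0, 0]
}}

```text
time: 24.55
ee_pos: [512.6, -259.7, -8.0]
ee_rot: [[-0.006, 1.0, 0.001], [1.0, 0.006, -0.001], [-0.001, 0.001, -1.0]]
force: [-0.3, 0.9, 0.3]
width: 30.6
grasp_force: 0.0
```

```bash
python3 - <<'E'
from h import *
print(dial2(*grab("top","t10")))
im,p,W=grab("wrist","w10"); s=sensors.state(); print(s["ee_pos"])
for k,q,r,f in weights(im,p,W): print(k,np.round(q,1),round(r,1),round(f,2),np.round(onz([q],24 if k=="L" else 18,p,W)[0],1))
print(proj([[512,-259,18]],p,W))
E
```

```text
{'hub': array([ 0.8, -0.8]), 'ang': np.float64(23.4), 'green': np.float64(0.4), 'travel': np.float64(19.99), 'by_green': np.float64(19.99), 'n': 1}
[ 512.76445396 -259.99182474   -7.64037687]
S [356.  342.4] 22.9 0.43 [ 584.3 -354.1   18. ]
S [307. 267.] 101.8 0.37 [ 543.2 -288.6   18. ]
S [281.3 140.9] 22.2 0.93 [ 523.5 -203.3   18. ]
[[261.79601342 226.84639358]]
```

Emit:
{"method": "carry_out", "body": {
  "motion": [0, 0, 0, 0, 0, 0, 0, 0, 0, 0, 0, 0, 0, 0, 0, 0, 0, 0, 0, 0, 0, 0, 0, 0],
  "hand": -1
}}

```text
time: 25.15
ee_pos: [512.1, -259.7, -8.7]
ee_rot: [[-0.005, 1.0, 0.0], [1.0, 0.005, -0.0], [-0.0, 0.0, -1.0]]
force: [-0.2, -0.3, 3.5]
width: 15.0
grasp_force: 30.0
```

Emit:
{"method": "carry_out", "body": {
  "motion": [0, 0, -0.02, 0, 0, 0, -0.06, 0, 0, 0, -0.1, 0, 0, 0, -0.12, 0, 0, 0, -0.12, 0, 0, 0, -0.12, 0, 0, 0, -0.1, 0, 0.05, 0, -0.04, 0, 0.1, 0.01, 0, 0, 0.12, 0.01, 0, 0, 0.12, 0.01, 0, 0, 0.12, 0.01, 0, 0, 0.12, 0.01, 0, 0, 0.12, 0.01, 0, 0, 0.08, 0.01, 0, 0, 0.05, 0, 0, 0, 0.019, 0, 0, 0, 0, 0, 0, 0, 0, 0, 0, 0]
}}

```text
time: 26.73
ee_pos: [531.1, 9.5, 194.7]
ee_rot: [[-0.005, 1.0, -0.001], [1.0, 0.005, -0.001], [-0.001, -0.001, -1.0]]
force: [-0.2, -0.1, -1.1]
width: 14.0
grasp_force: 30.0
```

Emit:
{"method": "carry_out", "body": {
  "motion": [0, 0, 0.06, 0, 0, 0, 0.08, 0, 0, 0, 0.06, 0, 0, 0, 0.025, 0, 0, 0, 0.012, 0, 0, 0, 0.012, 0, 0, 0, 0.007, 0, 0, 0, 0, 0, 0, 0, 0, 0]
}}

```text
time: 27.48
ee_pos: [531.9, 10.2, 118.9]
ee_rot: [[-0.005, 1.0, 0.001], [1.0, 0.005, -0.0], [-0.0, 0.001, -1.0]]
force: [-0.2, -0.7, 0.1]
width: 14.6
grasp_force: 30.0
```

Emit:
{"method": "carry_out", "body": {
  "motion": [0, 0, 0, 0, 0, 0, 0, 0, 0, 0, 0, 0, 0, 0, 0, 0, 0, 0, 0, 0, 0, 0, -0.02, 0, 0, 0, -0.06, 0, 0, 0, -0.1, 0, 0, 0, -0.1, 0, -0.1, 0, 0, 0, -0.1, 0, 0, 0, -0.1, 0, 0, 0, 0, 0, 0, 0, 0, 0, 0, 0],
  "hand": -0.3
}}

```text
time: 28.65
ee_pos: [531.8, -81.7, 202.5]
ee_rot: [[-0.002, 1.0, -0.0], [1.0, 0.002, -0.0], [-0.0, -0.0, -1.0]]
force: [-0.4, 0.3, -0.8]
width: 30.3
grasp_force: 0.0
```

```bash
python3 - <<'E'
from h import *
a,b=grab("top","t11"),grab("wrist","w11")
print(dial2(*a)); print(dial2(*b))
s=sensors.state(); print(s["ee_pos"],s["time"])
im=b[0][0:230]; cv2.imwrite("pics/c11.png",cv2.resize(im,(800,360),interpolation=cv2.INTER_CUBIC))
E
```

```text
{'hub': array([ 0.8, -0.8]), 'ang': np.float64(7.2), 'green': np.float64(0.4), 'travel': np.float64(23.52), 'by_green': np.float64(23.51), 'n': 2}
{'hub': array([ 0.6, -0.7]), 'ang': np.float64(162.2), 'green': np.float64(nan), 'travel': np.float64(-10.3), 'by_green': np.float64(nan), 'n': 10}
[532.004905   -78.83965203 202.5683917 ] 28.75h.py:83: RuntimeWarning: Mean of empty slice.
  ga=A(g.mean(0)); return dict(hub=hub.round(1),ang=round(A(d),1),green=round(ga,1),travel=round((115-A(d))/np.degrees(.08),2),by_green=round(25-(A(d)-ga)/np.degrees(.08),2),n=len(red))
  ret = um.true_divide(
```

View pics/c11.png

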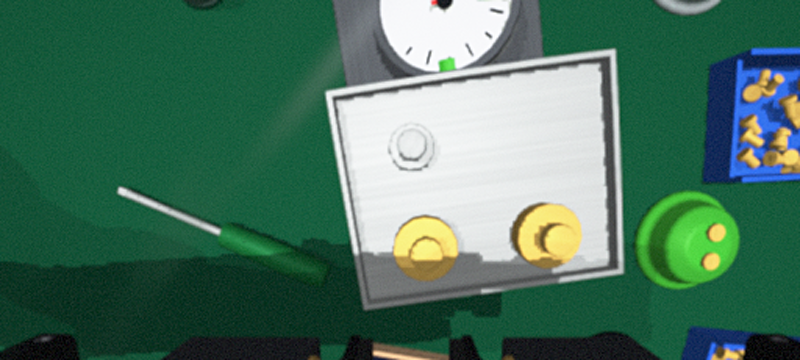

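The crop shows the pan with the small at (412,147) and the larges at (426,247) and (547,236), all upright. The top camera reads about 23.5 mm. I'll move to see the dial, head and stand from two wrist places.

Emit:
{"method": "carry_out", "body": {
  "motion": [0.05, -0.01, -0.02, 0, 0.1, -0.01, -0.02, 0, 0.12, -0.01, -0.02, 0, 0.12, -0.01, -0.03, 0, 0.12, -0.02, 0, 0, 0.12, -0.02, 0, 0, 0.1, -0.02, 0, 0, 0.035, -0.007, 0, 0, 0, 0, 0, 0, 0, 0, 0, 0, 0, 0, 0, 0]
}}

```text
time: 29.67
ee_pos: [498.7, 148.9, 229.3]
ee_rot: [[-0.005, 1.0, 0.0], [1.0, 0.005, -0.001], [-0.001, 0.0, -1.0]]
force: [0.1, -0.8, -0.2]
width: 30.3
grasp_force: 0.0
```

```bash
python3 - <<'E'
from h import *
a,b=grab("top","t12"),grab("wrist","w12")
print(dial2(*b)); s=sensors.state(); print(s["ee_pos"],s["ee_rot"][0],s["time"])
E
```

```text
{'hub': array([0.9, 0.1]), 'ang': np.float64(12.1), 'green': np.float64(2.6), 'travel': np.float64(22.45), 'by_green': np.float64(22.92), 'n': 16}
[498.86772032 148.32048211 229.15876335] [-3.44401406e-03  9.99994055e-01 -1.71042504e-04] 29.7667
```

Emit:
{"method": "carry_out", "body": {
  "motion": [0, 0.1, 0, 0, 0, 0.1, 0, 0, 0, 0.07, 0, 0, 0, 0, 0, 0, 0, 0, 0, 0, 0, 0, 0, 0]
}}

```text
time: 30.27
ee_pos: [579.1, 149.8, 229.1]
ee_rot: [[-0.005, 1.0, -0.001], [1.0, 0.005, 0.0], [0.0, -0.001, -1.0]]
force: [1.2, 0.5, -0.4]
width: 30.0
grasp_force: 0.0
```

```bash
python3 - <<'E'
from h import *
b=grab("wrist","w13")
print(dial2(*b)); s=sensors.state(); print(s["ee_pos"],s["ee_rot"][0],s["time"])
a=cv2.imread("pics/w12.png")[:250,:400]; c=b[0][:250,80:480]
cv2.imwrite("pics/c13.png",np.hstack([a,c]))
E
```

```text
{'hub': array([0.1, 0.1]), 'ang': np.float64(12.2), 'green': np.float64(2.5), 'travel': np.float64(22.43), 'by_green': np.float64(22.89), 'n': 14}
[578.95337261 149.9337082  229.37011125] [-5.51424943e-03  9.99984787e-01 -1.40152236e-04] 30.3167
```

View pics/c13.png

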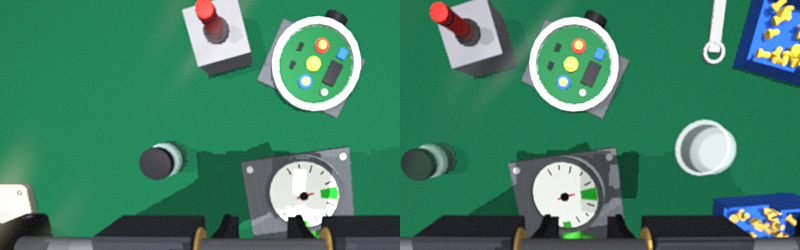

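The pair shows the head with its studs (red (322,45), yellow (313,63), blue (305,81) on the left panel), the probe in its stand at (205,10)–(218,35), and the needle right at the edge of the green. I need a finer needle reading, so I'll take polar profiles on the dial plane.

```bash
cat >> h.py <<'E'
def polar(im,p,W,c=None):
    """needle and green edges from polar profiles on the dial plane, centre from the hub"""
    y=np.deg2rad(PY); ex=np.array([np.cos(y),np.sin(y),0]); ey=np.array([-np.sin(y),np.cos(y),0])
    t=np.deg2rad(15); u=ex*np.cos(t)+np.array([0,0,1])*np.sin(t)
    c0=DIAL if c is None else c
    A=np.deg2rad(np.arange(-60,140,.5))
    def samp(rs):
        P=c0+(np.outer(np.cos(A),u)+np.outer(np.sin(A),ey))[:,None,:]*np.array(rs)[None,:,None]
        q=proj(P.reshape(-1,3),p,W).astype(np.float32).reshape(len(A),len(rs),2)
        return cv2.remap(im,q[...,0],q[...,1],cv2.INTER_LINEAR).astype(float)
    out={}
    for rs in ((12,22),(22,32),(30,40)):
        s=samp(np.arange(*rs,1.)); red=(s[...,2]-np.maximum(s[...,0],s[...,1])).mean(1)
        w=np.clip(red-max(15,.5*red.max()),0,None); out[rs]=(round(float(np.degrees((A*w).sum()/max(w.sum(),1e-9))),1),round(red.max()))
    s=samp(np.arange(34,44,1.)); g=(s[...,1]-np.maximum(s[...,0],s[...,2])).mean(1); d=np.degrees(A); k=(g>.5*g[(abs(d)<25)].max())&(abs(d)<30)
    out["green"]=(d[k].min(),d[k].max()) if k.any() else None
    return out
E
python3 - <<'E'
from h import *
for nm in("t1","w4","t8","w8","t11","t12","w12","w13"):
    a=load(nm); h=dial2(*a)["hub"]
    y=np.deg2rad(PY); t=np.deg2rad(15); u=np.array([np.cos(y)*np.cos(t),np.sin(y)*np.cos(t),np.sin(t)]); ey=np.array([-np.sin(y),np.cos(y),0])
    c=DIAL+h[0]*u+h[1]*ey if np.isfinite(h).all() else DIAL
    print(nm,h,polar(*a,c))
E
```

```text
t1 [ 0.8 -0.8] {(12, 22): (113.6, 79), (22, 32): (112.6, 80), (30, 40): (112.3, 65), 'green': (np.float64(-10.5), np.float64(11.5))}
w4 [0.8 1.8] {(12, 22): (110.8, 160), (22, 32): (111.1, 153), (30, 40): (111.6, 152), 'green': (np.float64(-11.0), np.float64(11.0))}
t8 [ 0.8 -0.8] {(12, 22): (65.7, 84), (22, 32): (65.2, 84), (30, 40): (65.3, 74), 'green': (np.float64(-10.5), np.float64(11.5))}
w8 [0.8 1.4] {(12, 22): (64.2, 157), (22, 32): (64.3, 154), (30, 40): (64.8, 114), 'green': (np.float64(-11.5), np.float64(11.0))}
t11 [ 0.8 -0.8] {(12, 22): (0.0, 6), (22, 32): (0.0, -4), (30, 40): (0.0, -3), 'green': (np.float64(-10.5), np.float64(11.5))}
t12 [ 0.9 -0.9] {(12, 22): (0.0, 3), (22, 32): (0.0, -3), (30, 40): (0.0, -2), 'green': (np.float64(-10.5), np.float64(12.000000000000002))}
w12 [0.9 0.1] {(12, 22): (13.0, 25), (22, 32): (0.0, 0), (30, 40): (0.0, 0), 'green': (np.float64(-8.0), np.float64(13.0))}
w13 [0.1 0.1] {(12, 22): (11.8, 37), (22, 32): (0.0, -3), (30, 40): (0.0, -3), 'green': (np.float64(-9.0), np.float64(13.0))}
```

```bash
python3 - <<'E'
from h import *
y=np.deg2rad(PY); t=np.deg2rad(15); u=np.array([np.cos(y)*np.cos(t),np.sin(y)*np.cos(t),np.sin(t)]); ey=np.array([-np.sin(y),np.cos(y),0])
A=np.arange(-40,44,4)
print("ang",A.tolist())
for nm,h in(("t12",(.9,-.9)),("w12",(.9,.1)),("w13",(.1,.1)),("t8",(.8,-.8))):
    im,p,W=load(nm); c=DIAL+h[0]*u+h[1]*ey
    for r in(14,20,26,32):
        a=np.deg2rad(A); q=proj(c+(np.outer(np.cos(a),u)+np.outer(np.sin(a),ey))*r,p,W).astype(np.float32)[None]
        s=cv2.remap(im,q[...,0],q[...,1],cv2.INTER_LINEAR)[0].astype(int); print(nm,r,"R-G",(s[:,2]-s[:,1]).tolist(),"G",s[:,1].tolist())
E
```

```text
ang [-40, -36, -32, -28, -24, -20, -16, -12, -8, -4, 0, 4, 8, 12, 16, 20, 24, 28, 32, 36, 40]
t12 14 R-G [-5, -6, -6, -6, -6, -6, -6, -6, -3, 2, 8, 11, 9, 7, 3, -1, -6, -6, -6, -5, -5] G [181, 181, 181, 181, 181, 181, 180, 180, 177, 172, 165, 162, 163, 165, 169, 174, 180, 180, 180, 180, 180]
t12 20 R-G [-6, -5, -5, -5, -6, -5, -4, -7, -9, -10, -6, -5, -8, -11, -10, -7, -6, -5, -6, -6, -6] G [181, 180, 180, 180, 181, 180, 180, 179, 179, 179, 180, 179, 178, 177, 177, 178, 179, 178, 178, 178, 177]
t12 26 R-G [-6, -6, -6, -6, -6, -6, -22, -50, -84, -108, -117, -120, -122, -77, -33, -10, -5, -4, -5, -5, -5] G [182, 182, 181, 181, 181, 180, 172, 160, 147, 141, 139, 138, 138, 150, 164, 174, 176, 175, 176, 176, 177]
t12 32 R-G [-4, -5, -5, -6, -6, -6, -16, -44, -87, -122, -122, -123, -115, -69, -14, -5, -5, -5, -5, -5, -6] G [196, 181, 179, 167, 173, 181, 178, 162, 146, 138, 138, 138, 139, 151, 170, 165, 142, 164, 176, 176, 176]
w12 14 R-G [-4, -4, -4, -4, -5, -5, -4, -4, -5, -5, -5, 9, 33, 63, 40, 12, -3, -7, -5, -5, -4] G [235, 236, 235, 234, 233, 234, 234, 234, 235, 236, 237, 220, 192, 15
[... 1656 characters left out ...]
 242, 242, 242, 242, 242, 242, 242, 242, 242, 242, 242, 242]
t8 20 R-G [-2, -3, -3, -3, -3, -3, -3, -3, -5, -6, -3, -3, -7, -10, -7, -5, -3, -3, -2, -3, -3] G [242, 242, 242, 242, 242, 242, 242, 242, 242, 242, 242, 242, 242, 241, 241, 242, 242, 242, 242, 242, 242]
t8 26 R-G [-3, -3, -3, -3, -3, -5, -26, -68, -122, -169, -178, -179, -180, -102, -36, -8, -3, -3, -3, -3, -2] G [242, 242, 242, 242, 242, 242, 238, 233, 228, 226, 225, 225, 225, 230, 236, 241, 242, 242, 242, 242, 242]
t8 32 R-G [-3, -3, -2, -3, -3, -3, -17, -59, -127, -179, -181, -180, -172, -100, -13, -3, -3, -3, -3, -3, -3] G [242, 242, 241, 230, 226, 231, 237, 234, 228, 226, 226, 225, 225, 230, 236, 228, 201, 229, 242, 242, 242]
```

```bash
cat >> h.py <<'E'
def needle(im,p,W,z=66.,lean=0.):
    """needle angle about the hub in a plane through the hub leaning by 'lean' deg (0: level)"""
    H,S,V=cv2.split(cv2.cvtColor(im,cv2.COLOR_BGR2HSV)); f=p["fx"]
    J,I=np.mgrid[:im.shape[0],:im.shape[1]]; px=np.c_[I.ravel(),J.ravel()]
    c=proj([DIAL+[0,0,z-62]],p,W)[0]; near=np.hypot(*(px-c).T)<.06*f*3; px=px[near]
    h,s,v=[m[px[:,1],px[:,0]].astype(int) for m in(H,S,V)]
    P=onz(px,z,p,W); r=np.hypot(*(P[:,:2]-DIAL[:2]).T)
    hb=(v<110)&(s<120)&(r<10); w=(110-v[hb]); hub=(px[hb]*w[:,None]).sum(0)/w.sum()
    y=np.deg2rad(PY); ex=np.array([np.cos(y),np.sin(y),0]); ey=np.array([-np.sin(y),np.cos(y),0]); t=np.deg2rad(lean)
    u=ex*np.cos(t)+np.array([0,0,np.sin(t)]); n=-ex*np.sin(t)+np.array([0,0,np.cos(t)]); c0=onz([hub],z,p,W)[0]
    o,d=ray(px,p,W); Q=o+d*(((c0-o)@n)/(d@n))[:,None]-c0; x,yy=Q@u,Q@ey; rr=np.hypot(x,yy)
    b=im[px[:,1],px[:,0]].astype(float); red=np.clip(b[:,2]-np.maximum(b[:,0],b[:,1])-12,0,None)*((rr>5)&(rr<42))
    a=np.degrees(np.arctan2((red*yy).sum(),(red*x).sum()))
    return c0.round(1),round(a,1),round((115-a)/np.degrees(.08),2),round(rr[red>20].max(),1)
E
python3 - <<'E'
from h import *
for nm in("t1","w4","t8","w8","t9","t10","t11","t12","w12","w13"):
    a=load(nm); print(nm,*[needle(*a,z=z,lean=l) for z,l in((66,0),(66,15))])
E
```

```text
t1 (array([553.8, 113.3,  66. ]), np.float64(113.4), np.float64(0.34), np.float64(35.7)) (array([553.8, 113.3,  66. ]), np.float64(113.1), np.float64(0.42), np.float64(36.3))
w4 (array([553.9, 115.4,  66. ]), np.float64(111.4), np.float64(0.79), np.float64(37.2)) (array([553.9, 115.4,  66. ]), np.float64(111.2), np.float64(0.83), np.float64(38.4))
t8 (array([553.8, 113.3,  66. ]), np.float64(65.5), np.float64(10.8), np.float64(35.8)) (array([553.8, 113.3,  66. ]), np.float64(65.2), np.float64(10.86), np.float64(35.1))
w8 (array([553.8, 115. ,  66. ]), np.float64(65.2), np.float64(10.87), np.float64(37.0)) (array([553.8, 115. ,  66. ]), np.float64(64.2), np.float64(11.08), np.float64(35.7))
t9 (array([553.8, 113.3,  66. ]), np.float64(24.0), np.float64(19.85), np.float64(18.1)) (array([553.8, 113.3,  66. ]), np.float64(22.7), np.float64(20.14), np.float64(17.7))
t10 (array([553.8, 113.2,  66. ]), np.float64(24.5), np.float64(19.74), np.float64(18.1)) (array([553.8, 113.2,  66. ]), np.float64(23.2), np.float64(20.03), np.float64(17.7))
t11 (array([553.9, 113.3,  66. ]), np.float64(5.1), np.float64(23.97), np.float64(12.4)) (array([553.9, 113.3,  66. ]), np.float64(3.2), np.float64(24.39), np.float64(12.3))
t12 (array([554. , 113.2,  66. ]), np.float64(5.0), np.float64(23.99), np.float64(12.3)) (array([554. , 113.2,  66. ]), np.float64(3.1), np.float64(24.41), np.float64(12.2))
w12 (array([553.8, 115.9,  66. ]), np.float64(3.8), np.float64(24.26), np.float64(13.4)) (array([553.8, 115.9,  66. ]), np.float64(7.9), np.float64(23.36), np.float64(13.5))
w13 (array([554.1, 115.7,  66. ]), np.float64(7.2), np.float64(23.53), np.float64(14.1)) (array([554.1, 115.7,  66. ]), np.float64(10.7), np.float64(22.76), np.float64(15.1))
```

```bash
python3 - <<'E'
from h import *
exp={"red":(570,303,50),"yellow":(562,280,50),"blue":(552,259,50)}
obs={}
for nm in("w12","w13","t12"):
    im,p,W=load(nm); H,S,V=cv2.split(cv2.cvtColor(im,cv2.COLOR_BGR2HSV))
    M={"red":((H<9)|(H>172))&(S>120)&(V>90),"yellow":(H>20)&(H<33)&(S>120)&(V>90),"blue":(H>98)&(H<118)&(S>90)&(V>90)}
    for k,e in exp.items():
        q=proj([e],p,W)[0]; m=cv2.morphologyEx(M[k].astype(np.uint8),cv2.MORPH_CLOSE,np.ones((3,3)))
        cs=[(np.hypot(*(cv2.minEnclosingCircle(c)[0]-q)),*cv2.minEnclosingCircle(c)) for c in cv2.findContours(m,cv2.RETR_EXTERNAL,cv2.CHAIN_APPROX_NONE)[0] if cv2.contourArea(c)>(8 if nm[0]=="w" else 2)]
        for d,c,r in sorted(cs)[:2]:
            if d<12: print(nm,k,np.round(c,1),round(r,1),np.round(onz([c],50,p,W)[0],1)); obs.setdefault((k,nm),(c,p,W))
    # head rim ellipse (white ring) and probe parts
    q=proj([(560,282,47)],p,W)[0]
    wh=((S<50)&(V>170)).astype(np.uint8)
    for c in cv2.findContours(wh,cv2.RETR_EXTERNAL,cv2.CHAIN_APPROX_NONE)[0]:
        if cv2.contourArea(c)>1500 and np.hypot(*(np.array(cv2.minEnclosingCircle(c)[0])-q))<25:
            e=cv2.fitEllipse(c); print(nm,"rim",np.round(e[0],1),np.round(e[1],1),np.round(onz([e[0]],47,p,W)[0],1))
    m=((H<9)|(H>172))&(S>120)&(V>60); 
    q=proj([(447,305,110)],p,W)[0]
    for c,s in blobs(m,20):
        if np.hypot(*(c-q))<45: print(nm,"handle blob",np.round(c,1),s.tolist(), np.round(onz([c],110,p,W)[0],1))
for k in exp: 
    x,r=tri([obs[(k,"w12")],obs[(k,"w13")]]); print(k,"tri",x.round(1),np.round(r,1))
E
```

```text
w12 red [321.  45.] 7.3 [570.9 307.2  50. ]
w12 yellow [312.6  63.5] 7.0 [561.3 285.2  50. ]
w12 blue [304.5  81. ] 7.5 [551.7 264.   50. ]
w12 rim [315.3  63.1] [90.1 93.8] [565.2 286.3  47. ]
w12 handle blob [207.   14.1] [195, 0, 26, 32, 498] [440.8 322.5 110. ]
w13 red [258.4  45.8] 7.3 [572.7 307.   50. ]
w13 yellow [250.5  63.9] 7.3 [562.7 285.6  50. ]
w13 blue [243.  82.] 7.3 [553.  263.7  50. ]
w13 rim [253.5  63.8] [89.1 93.7] [566.4 286.3  47. ]
w13 handle blob [120.4  13. ] [110, 2, 22, 23, 385] [429.8 326.9 110. ]
w13 handle blob [140.3  27.1] [126, 13, 27, 26, 344] [450.  312.5 110. ]
red tri [572.5 309.   41.8] [0.1 0.1]
yellow tri [562.4 286.6  43.3] [0.2 0.2]
blue tri [552.6 264.6  43.9] [0.1 0.1]
```

Emit:
{"method": "carry_out", "body": {
  "motion": [0.047, -0.07, 0.02, 0, 0.05, -0.08, 0.03, 0, 0.05, -0.08, 0.03, 0, 0.05, -0.08, 0.03, 0, 0.05, -0.08, 0.03, 0, 0.036, -0.038, 0.023, 0, 0, 0, 0, 0, 0, 0, 0, 0]
}}

```text
time: 30.98
ee_pos: [450.0, 234.0, 180.6]
ee_rot: [[-0.007, 1.0, 0.001], [1.0, 0.007, -0.002], [-0.002, 0.001, -1.0]]
force: [0.4, -0.7, 0.9]
width: 30.6
grasp_force: 0.0
```

```bash
python3 - <<'E'
from h import *
im,p,W=grab("wrist","w14"); s=sensors.state(); print(s["ee_pos"],s["ee_rot"][0])
q=proj([(447,305,145),(447,305,75),(562,285,50)],p,W); print(q)
c=im[:260,100:446]; cv2.imwrite("pics/c14.png",cv2.resize(c,None,fx=2.3,fy=2.3,interpolation=cv2.INTER_CUBIC))
E
```

```text
[451.02104987 233.47156126 180.76518101] [-0.00508127  0.99998607  0.00142745]
[[259.59978388 116.2733707 ]
 [260.24963748 116.21722658]
 [358.81637756 134.99518791]]
```

View pics/c14.png

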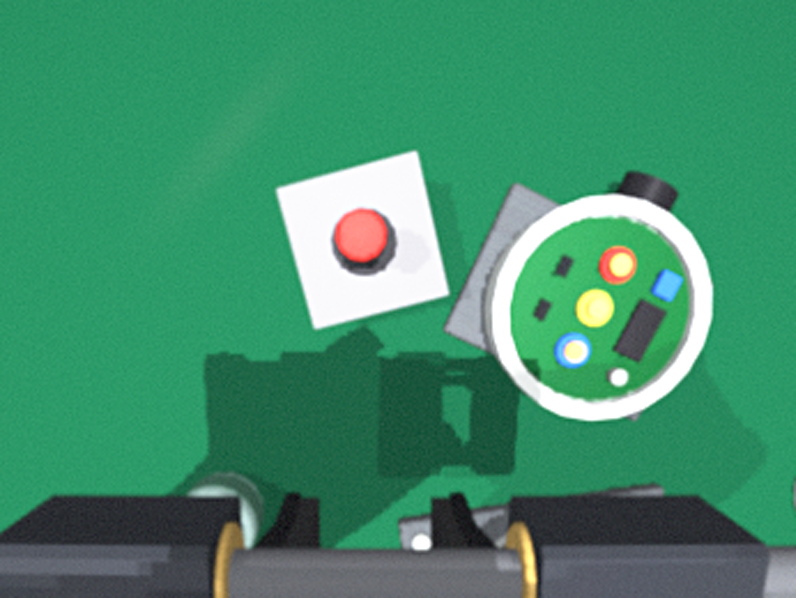

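The crop shows the stand square with corners (277,188), (417,151), (448,295), (315,328), the probe's red handle top at (361,236), and the studs at red (619,265), yellow (595,308) and blue (574,351).

```bash
python3 - <<'E'
from h import *
im,p,W=load("w14"); f=lambda *pts:[(100+x/2.3,y/2.3) for x,y in pts]
cs=f((277,188),(417,151),(448,295),(315,328)); P=onz(cs,75,p,W); print("stand",P.round(1).tolist(),P.mean(0).round(1),[round(float(np.linalg.norm(P[i]-P[i-1])),1) for i in range(4)])
print("handle top",onz(f((361,236)),145,p,W).round(1),"collar",onz(f((363.5,241)),81,p,W).round(1))
H,S,V=cv2.split(cv2.cvtColor(im,cv2.COLOR_BGR2HSV)); exp=[(368.7,115.7),(358.7,133.9),(349.1,152.6)]
M=[((H<9)|(H>172))&(S>100),(H>20)&(H<34)&(S>100),(H>98)&(H<120)&(S>90)]
for m,e in zip(M,exp):
    m=cv2.morphologyEx(m.astype(np.uint8),cv2.MORPH_CLOSE,np.ones((5,5)))
    c=min((cv2.minEnclosingCircle(c) for c in cv2.findContours(m,cv2.RETR_EXTERNAL,cv2.CHAIN_APPROX_NONE)[0] if cv2.contourArea(c)>20),key=lambda c:np.hypot(c[0][0]-e[0],c[0][1]-e[1]))
    z=49 if m is not None else 50
    print(np.round(c[0],1),round(c[1],1),onz([c[0],e],50,p,W).round(1).tolist(),[tuple(tri([(c[0],p,W),(q,*load("w12")[1:])])[0].round(1)) for q in ((321,45),(312.6,63.5),(304.5,81))][[0,1,2][[tuple(x) for x in exp].index(tuple(e))]])
E
```

```text
stand [[405.9, 339.4, 75.0], [468.1, 355.3, 75.0], [483.8, 292.8, 75.0], [422.0, 277.2, 75.0]] [445.  316.2  75. ] [64.2, 64.2, 64.4, 63.7]
handle top [[444.8 315.6 145. ]] collar [[444.7 316.4  81. ]]
[368. 115.] 7.8 [[570.7, 307.9, 50.0], [571.6, 307.1, 50.0]] (np.float64(571.5), np.float64(307.8), np.float64(47.8))
[358.3 133. ] 8.3 [[561.2, 287.3, 50.0], [561.7, 286.3, 50.0]] (np.float64(562.7), np.float64(286.6), np.float64(44.1))
[348.5 151.9] 7.8 [[551.4, 265.1, 50.0], [552.2, 264.3, 50.0]] (np.float64(552.4), np.float64(264.5), np.float64(46.2))
```

Emit:
{"method": "carry_out", "body": {
  "motion": [0.06, -0.006, 0, 0, 0.1, -0.006, 0, 0, 0.08, -0.005, 0, 0, 0.034, 0, 0, 0, 0, 0, 0.05, 0, 0, 0, 0.08, 0, 0, 0, 0.09, 0, 0, 0, 0.07, 0, 0, 0, 0.04, 0, 0, 0, 0.02, 0, 0, 0, 0.005, 0, 0, 0, 0, 0, 0, 0, 0, 0]
}}

```text
time: 32.12
ee_pos: [445.9, 316.8, 75.0]
ee_rot: [[-0.005, 1.0, 0.001], [1.0, 0.005, 0.001], [0.001, 0.001, -1.0]]
force: [-0.2, -0.2, 0.1]
width: 30.5
grasp_force: 0.0
```

Emit:
{"method": "carry_out", "body": {
  "motion": [0, 0, 0, 0, 0, 0, 0, 0, 0, 0, 0, 0, 0, 0, 0, 0, 0, 0, 0, 0, 0, 0, 0, 0, 0, 0, 0, 0],
  "hand": -1
}}

```text
time: 32.7
ee_pos: [445.4, 316.6, 74.2]
ee_rot: [[-0.005, 1.0, 0.001], [1.0, 0.005, 0.0], [0.0, 0.001, -1.0]]
force: [-0.8, -0.6, 5.3]
width: 17.1
grasp_force: 30.0
```

Emit:
{"method": "carry_out", "body": {
  "motion": [0, 0, -0.03, 0, 0, 0, -0.07, 0, 0, 0, -0.08, 0, 0, 0, -0.06, 0, 0, 0, -0.013, 0, 0, 0.06, 0, 0, -0.01, 0.1, 0, 0, -0.01, 0.12, 0, 0, -0.011, 0.1, 0, 0, 0, 0.04, 0, 0, 0, 0, 0.05, 0, 0, 0, 0.05, 0, 0, 0, 0.03, 0, 0, 0, 0, 0, 0, 0, 0, 0]
}}

```text
time: 33.95
ee_pos: [570.8, 307.6, 110.4]
ee_rot: [[-0.006, 1.0, -0.001], [1.0, 0.006, -0.001], [-0.001, -0.001, -1.0]]
force: [0.4, 1.0, -0.3]
width: 17.3
grasp_force: 30.0
```

```bash
python3 - <<'E'
from h import *
s=sensors.state(); print(s["ee_pos"],s["width"],s["force"]); im,p,W=grab("wrist","w15"); grab("scene","s15")
T=np.array(s["ee_pos"])+[0,-.5,-53.2]
print("tip px",proj([T,[571.5,307.5,50],[562,286.3,50],[552,264.5,50]],p,W).round(1).tolist())
print("needle top",needle(*grab("top","t15")))
E
```

```text
[570.79551793 307.62362399 110.38131903] 17.32758284567003 [ 0.4388545   0.9946615  -0.27376317]
tip px [[262.9, 195.4], [263.6, 192.9], [253.8, 213.7], [243.8, 234.2]]
needle top (array([553.9, 113.3,  66. ]), np.float64(5.4), np.float64(23.92), np.float64(12.4))
```

Emit:
{"method": "carry_out", "body": {
  "motion": [0.001, 0.002, 0.01, 0, 0, 0, 0.008, 0, 0, 0, 0.006, 0, 0, 0, 0.004, 0, 0, 0, 0.003, 0, 0, 0, 0, 0, 0, 0, 0, 0, 0, 0, 0, 0, 0, 0, 0, 0, 0, 0, 0, 0, 0, 0, 0, 0]
}}

```text
time: 35.02
ee_pos: [571.9, 308.1, 101.5]
ee_rot: [[-0.005, 1.0, 0.0], [1.0, 0.005, -0.0], [-0.0, 0.0, -1.0]]
force: [-0.3, -0.3, 0.2]
width: 17.3
grasp_force: 30.0
```

```bash
python3 - <<'E'
from h import *
f=[]; 
s=sensors.state(); print(s["ee_pos"],s["force"],s["moment"]); im,p,W=grab("scene","s16")
s=sensors.state(); print(s["force"])
q=proj([[571,307,50],[571,307,104]],p,W); x0,y0=q[0].astype(int)-[45,50]
c=cv2.resize(im[y0:y0+75,x0:x0+100],None,fx=8,fy=8,interpolation=cv2.INTER_CUBIC); cv2.imwrite("pics/c16.png",c); print((q-[x0,y0])*8)
E
```

```text
[571.86811685 308.08894753 101.4779252 ] [-0.29463916 -0.27820518  0.24072824] [-0.05666081 -0.12681199  0.0306641 ]
[-0.57608677 -0.55250803  1.35423252]
[[361.40487889 405.06349728]
 [371.10110032 296.22848291]]
```

Emit:
{"method": "carry_out", "body": {
  "motion": [0, 0, 0.003, 0, 0, 0, 0.003, 0, 0, 0, 0, 0, 0, 0, 0, 0, 0, 0, 0, 0, 0, 0, 0, 0]
}}

```text
time: 35.57
ee_pos: [571.8, 308.1, 99.6]
ee_rot: [[-0.005, 1.0, 0.0], [1.0, 0.005, -0.0], [-0.0, 0.0, -1.0]]
force: [0.7, -0.1, 1.3]
width: 17.0
grasp_force: 30.0
```

```bash
python3 - <<'E'
from h import *
F=[]
for i in range(4):
    F.append(sensors.state()["force"][2]); im,p,W=grab("scene","s17")
print(F,sensors.state()["ee_pos"])
q=proj([[571.5,307.5,50]],p,W); x0,y0=q[0].astype(int)-[45,50]
c=cv2.resize(im[y0:y0+75,x0:x0+100],None,fx=8,fy=8,interpolation=cv2.INTER_CUBIC); cv2.imwrite("pics/c17.png",c); print((q-[x0,y0])*8)
E
```

```text
[np.float64(1.2576754624065347), np.float64(0.9736102197915593), np.float64(1.6328608476108473), np.float64(1.093784811286986)] [571.86054158 308.08471271  99.64659836]
[[363.01298006 405.01791877]]
```

View pics/c17.png

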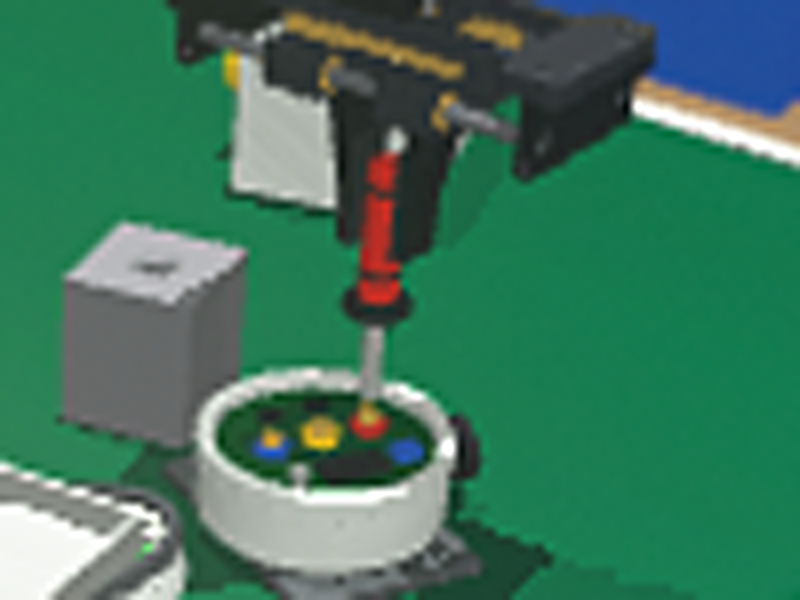

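The crop shows the probe tip sitting on the red stud at (370,410), collar level, with the stand empty behind it. The force is about 1.2 N over a baseline of -0.7 N, so this is a gentle touch. Next the yellow stud, then blue.

Emit:
{"method": "carry_out", "body": {
  "motion": [0, 0, -0.02, 0, 0, 0, -0.03, 0, 0, 0, -0.017, 0, -0.036, -0.016, 0, 0, -0.036, -0.016, 0, 0, 0, 0, 0, 0, 0, 0, 0.03, 0, 0, 0, 0.02, 0, 0, 0, 0.01, 0, 0, 0, 0.007, 0, 0, 0, 0, 0, 0, 0, 0, 0, 0, 0, 0, 0, 0, 0, 0, 0, 0, 0, 0, 0, 0, 0, 0, 0]
}}

```text
time: 37.1
ee_pos: [562.3, 286.6, 99.8]
ee_rot: [[-0.006, 1.0, 0.0], [1.0, 0.006, 0.0], [0.0, 0.0, -1.0]]
force: [0.0, 0.1, 0.8]
width: 17.3
grasp_force: 30.0
```

```bash
python3 - <<'E'
from h import *
F=[]
for i in range(6): F.append(round(float(sensors.state()["force"][2]),2)); im=vision.camera("scene")
s=sensors.state(); print(F,s["ee_pos"],s["width"])
E
```

```text
[0.81, 1.12, 1.87, 1.57, 1.72, 0.49] [562.32948072 286.54819131  99.65680038] 17.023779213573466
```

Emit:
{"method": "carry_out", "body": {
  "motion": [0, 0, -0.02, 0, 0, 0, -0.03, 0, 0, 0, -0.017, 0, -0.036, -0.016, 0, 0, -0.036, -0.017, 0, 0, 0, 0, 0, 0, 0, 0, 0.03, 0, 0, 0, 0.02, 0, 0, 0, 0.01, 0, 0, 0, 0.007, 0, 0, 0, 0, 0, 0, 0, 0, 0, 0, 0, 0, 0, 0, 0, 0, 0, 0, 0, 0, 0, 0, 0, 0, 0]
}}

```text
time: 38.73
ee_pos: [552.5, 265.0, 99.8]
ee_rot: [[-0.006, 1.0, 0.0], [1.0, 0.006, 0.0], [0.0, 0.0, -1.0]]
force: [-0.1, -0.2, 1.3]
width: 17.6
grasp_force: 30.0
```

```bash
python3 - <<'E'
from h import *
F=[]
for i in range(6): F.append(round(float(sensors.state()["force"][2]),2)); im=vision.camera("scene")
s=sensors.state(); print(F,s["ee_pos"],s["width"]); print(needle(*grab("top","t18")))
E
```

```text
[1.33, 0.9, 1.92, 1.78, 1.13, 0.57] [552.56035927 264.83312372  99.64298322] 17.546557436656474
(array([553.8, 113.3,  66. ]), np.float64(5.4), np.float64(23.92), np.float64(12.5))
```

Emit:
{"method": "carry_out", "body": {
  "motion": [0, 0, -0.03, 0, 0, 0, -0.07, 0, 0, 0, -0.068, 0, 0.03, -0.06, 0, 0, 0.05, -0.1, 0, 0, 0.05, -0.1, 0, 0, 0.03, -0.06, 0, 0, 0.014, -0.036, 0, 0, 0, 0, 0, 0, 0, 0, 0, 0, 0, 0, 0, 0]
}}

```text
time: 40.0
ee_pos: [447.2, 315.1, 150.0]
ee_rot: [[-0.003, 1.0, 0.0], [1.0, 0.003, -0.0], [-0.0, 0.0, -1.0]]
force: [0.7, 0.7, -0.7]
width: 17.2
grasp_force: 30.0
```

```bash
python3 - <<'E'
from h import *
s=sensors.state(); print(s["ee_pos"]); grab("wrist","w19")
s=sensors.state(); print(s["ee_pos"],s["time"])
E
```

```text
[447.2100556  315.11531096 149.99994509]
[447.10579265 315.21829505 149.89178686] 40.05
```

Emit:
{"method": "carry_out", "body": {
  "motion": [0.004, -0.006, 0, 0, 0, 0, 0, 0, 0, 0, 0.03, 0, 0, 0, 0.03, 0, 0, 0, 0.04, 0, 0, 0, 0.05, 0, 0, 0, 0.05, 0, 0, 0, 0.03, 0, 0, 0, 0.015, 0, 0, 0, 0.005, 0, 0, 0, 0, 0, 0, 0, 0, 0]
}}

```text
time: 41.05
ee_pos: [443.9, 317.8, 75.3]
ee_rot: [[-0.006, 1.0, 0.0], [1.0, 0.006, 0.0], [0.0, 0.0, -1.0]]
force: [0.2, -0.0, 0.1]
width: 17.1
grasp_force: 30.0
```

Emit:
{"method": "carry_out", "body": {
  "motion": [0, 0, 0, 0, 0, 0, 0, 0, 0, 0, 0, 0, 0, 0, 0, 0, 0, 0, 0, 0, 0, 0, -0.03, 0, 0, 0, -0.08, 0, 0, 0, -0.1, 0, 0, 0, -0.1, 0, 0, 0, -0.06, 0, -0.1, 0.04, 0, 0, -0.11, 0.045, 0, 0, -0.11, 0.045, 0, 0, -0.11, 0.045, 0, 0, -0.11, 0.045, 0, 0, -0.11, 0.045, 0, 0, -0.11, 0.045, 0, 0, -0.11, 0.045, 0, 0, -0.04, 0.007, 0.02, 0],
  "hand": -0.3
}}

```text
time: 42.63
ee_pos: [556.2, 39.2, 181.1]
ee_rot: [[0.001, 1.0, 0.002], [1.0, -0.001, -0.001], [-0.001, 0.002, -1.0]]
force: [1.1, -0.6, -0.7]
width: 30.6
grasp_force: 0.0
```

Emit:
{"method": "carry_out", "body": {
  "motion": [0, 0, 0, 0, 0, 0, 0, 0, 0, 0, 0, 0]
}}

```text
time: 42.88
ee_pos: [553.4, 47.1, 180.6]
ee_rot: [[-0.008, 1.0, 0.0], [1.0, 0.008, 0.001], [0.001, 0.0, -1.0]]
force: [-0.9, -0.1, -0.5]
width: 30.6
grasp_force: 0.0
```

```bash
python3 - <<'E'
from h import *
for i in range(2):
    a=grab("wrist",f"w2{i}"); print(*[needle(*a,z=z,lean=l) for z,l in((66,0),(66,15))],dial2(*a))
s=sensors.state(); print(s["ee_pos"],s["time"])
im,p,W=a
c=proj([DIAL+[0,0,4]],p,W)[0]; x,y=c.round().astype(int); print("hub px",c)
print("R-G\n",(im[y-8:y+9,x-6:x+26,2].astype(int)-im[y-8:y+9,x-6:x+26,1]))
E
```

```text
(array([554.2, 115.3,  66. ]), np.float64(10.2), np.float64(22.87), np.float64(12.6)) (array([554.2, 115.3,  66. ]), np.float64(9.8), np.float64(22.94), np.float64(12.9)) {'hub': array([0.8, 0.7]), 'ang': np.float64(5.8), 'green': np.float64(1.1), 'travel': np.float64(23.81), 'by_green': np.float64(23.97), 'n': 16}
(array([554.1, 115.4,  66. ]), np.float64(5.5), np.float64(23.9), np.float64(12.9)) (array([554.1, 115.4,  66. ]), np.float64(5.4), np.float64(23.92), np.float64(13.2)) {'hub': array([0.6, 0.7]), 'ang': np.float64(8.5), 'green': np.float64(1.1), 'travel': np.float64(23.23), 'by_green': np.float64(23.38), 'n': 17}
[553.46409965  47.13305612 180.60438173] 42.9833
hub px [263.30759064 119.97981856]
R-G
 [[   0    0    0    0    0    0    0    0    0    0    0    0    0    0
     0    0    0    0    0    0    0    0    0    0    0    0    0  -51
  -172 -187 -182 -177]
 [   0    0    0    0    0    0    0    0    0    0    0    0    0    0
     0    0    0    0    0    0    0    0    0    0    0    0    0  -27
  -163 -183 -175 -174]
 [   0    0    0    0    0   -2    0   -1   -
[... 1760 characters left out ...]
  0    0
     0    0    0    0]
 [   0    0    0    0    0    0   -2   -9   -7    0    0    0    0    0
     0    0    0    0    0    0    0    0    0    0    0    0    0    0
     0    0    0    0]
 [   0    0    0    0    0    0    0    0    0    0    0    0    0    0
     0    0    0    0    0    0    0    0    0    0    0    0    0    0
     0    0    0    0]
 [   0    0    0    0    0    0    0    0    0    0    0    0    0    0
     0    0    0    0    0    0    0    0    0    0    0    0    0    0
     0    0    0    0]
 [   0    0    0    0    0    0    0    0    0    0    0    0    0    0
     0    0    0    0    0    0    0    0    0    0    0    0    0    0
     0    0    0    0]]
```

The needle also shows a tail behind the hub, so a line fit through both ends avoids hub error.

```bash
cat >> h.py <<'E'
def needle_line(im,p,W,lean=0.,z=66.):
    y=np.deg2rad(PY); ex=np.array([np.cos(y),np.sin(y),0]); ey=np.array([-np.sin(y),np.cos(y),0]); t=np.deg2rad(lean)
    u=ex*np.cos(t)+np.array([0,0,np.sin(t)]); n=-ex*np.sin(t)+np.array([0,0,np.cos(t)]); c0=DIAL+[0,0,z-62]
    J,I=np.mgrid[:im.shape[0],:im.shape[1]]; px=np.c_[I.ravel(),J.ravel()]; px=px[np.hypot(*(px-proj([c0],p,W)[0]).T)<45]
    o,d=ray(px,p,W); Q=o+d*(((c0-o)@n)/(d@n))[:,None]-c0; q=np.c_[Q@u,Q@ey]; b=im[px[:,1],px[:,0]].astype(float)
    w=np.clip(b[:,2]-np.maximum(b[:,0],b[:,1])-15,0,None)*(np.hypot(*q.T)<42)
    m=(q*w[:,None]).sum(0)/w.sum(); C=((q-m)*w[:,None]).T@(q-m); v=np.linalg.eigh(C)[1][:,1]
    if v@m<0: v=-v
    a=np.degrees(np.arctan2(v[1],v[0])); s=(q-m)@v; return round(a,1),round((115-a)/np.degrees(.08),2),round(np.ptp(s[w>30]),0)
E
python3 - <<'E'
from h import *
for nm in("t1","w4","w8","w12","w13","w20","w21","t18"): a=load(nm); print(nm,needle_line(*a),needle_line(*a,lean=15))
E
```

```text
t1 (np.float64(111.7), np.float64(0.72), np.float64(45.0)) (np.float64(111.4), np.float64(0.78), np.float64(45.0))
w4 (np.float64(112.3), np.float64(0.58), np.float64(46.0)) (np.float64(112.1), np.float64(0.64), np.float64(48.0))
w8 (np.float64(65.8), np.float64(10.73), np.float64(47.0)) (np.float64(64.9), np.float64(10.93), np.float64(46.0))
w12 (np.float64(9.3), np.float64(23.05), np.float64(23.0)) (np.float64(13.8), np.float64(22.09), np.float64(23.0))
w13 (np.float64(9.4), np.float64(23.04), np.float64(23.0)) (np.float64(12.8), np.float64(22.29), np.float64(25.0))
w20 (np.float64(8.8), np.float64(23.18), np.float64(22.0)) (np.float64(8.6), np.float64(23.21), np.float64(23.0))
w21 (np.float64(8.4), np.float64(23.26), np.float64(22.0)) (np.float64(8.3), np.float64(23.29), np.float64(22.0))
t18 (np.float64(7.4), np.float64(23.48), np.float64(5.0)) (np.float64(5.4), np.float64(23.9), np.float64(5.0))
```

Level-plane fits from four wrist views agree on about 23.1 mm (8.3 degrees from the middle of the ±11 degree green), so the load is in the green. Now I unload, starting with the small.

Emit:
{"method": "carry_out", "body": {
  "motion": [-0.06, -0.036, 0, 0, -0.063, -0.036, 0, 0, 0, 0, 0, 0, 0, 0, 0.05, 0, 0, 0, 0.07, 0, 0, 0, 0.05, 0, 0, 0, 0.025, 0, 0, 0, 0.01, 0, 0, 0, 0.003, 0, 0, 0, 0, 0, 0, 0, 0, 0]
}}

```text
time: 43.9
ee_pos: [532.9, 8.5, 118.5]
ee_rot: [[-0.006, 1.0, 0.001], [1.0, 0.006, -0.0], [-0.0, 0.001, -1.0]]
force: [0.3, 0.0, -0.1]
width: 30.9
grasp_force: 0.0
```

Emit:
{"method": "carry_out", "body": {
  "motion": [0, 0, 0, 0, 0, 0, 0, 0, 0, 0, 0, 0, 0, 0, 0, 0, 0, 0, 0, 0, 0, 0, 0, 0],
  "hand": -1
}}

```text
time: 44.4
ee_pos: [532.5, 8.1, 117.7]
ee_rot: [[-0.005, 1.0, 0.0], [1.0, 0.005, -0.0], [-0.0, 0.0, -1.0]]
force: [0.9, -0.8, -0.4]
width: 14.5
grasp_force: 30.0
```

Emit:
{"method": "carry_out", "body": {
  "motion": [0, 0, -0.02, 0, 0, 0, -0.06, 0, 0, 0, -0.08, 0, 0, 0, -0.07, 0, 0, 0, -0.02, 0, -0.06, -0.007, 0, 0, -0.1, -0.01, 0, 0, -0.12, -0.01, 0, 0, -0.12, -0.01, 0, 0, -0.12, -0.01, 0, 0, -0.12, -0.01, 0, 0, -0.12, -0.01, 0, 0, -0.09, -0.006, 0, 0, -0.04, 0, 0, 0, 0, 0, 0, 0, 0, 0, 0, 0]
}}

```text
time: 45.73
ee_pos: [511.9, -258.3, 192.2]
ee_rot: [[-0.005, 1.0, -0.0], [1.0, 0.005, 0.001], [0.001, -0.0, -1.0]]
force: [0.4, 0.1, -0.9]
width: 14.9
grasp_force: 30.0
```

```bash
python3 - <<'E'
from h import *
for n in("wrist","top"):
    im,p,W=grab(n,n[0]+"22")
    for k,q,r,f in weights(im,p,W): print(n,k,np.round(q,1),round(r,1),round(f,2),np.round(onz([q],24 if k=="L" else 18,p,W)[0],1))
s=sensors.state(); print(s["ee_pos"],s["width"])
E
```

```text
wrist S [273.3 246.1] 48.7 0.48 [ 527.8 -370.8   18. ]
wrist S [272. 129.] 10.8 0.91 [ 523.6 -203.1   18. ]
top S [314.  205.2] 5.2 0.78 [ 523.6 -205.5   18. ]
top S [382.8 208.9] 21.9 0.45 [ 516.6 -393.7   18. ]
[ 512.36866029 -256.8603176   192.62255162] 14.642843658407052
```

Emit:
{"method": "carry_out", "body": {
  "motion": [0, 0, 0.06, 0, 0, 0, 0.1, 0, 0, 0, 0.12, 0, 0, 0, 0.12, 0, 0, 0, 0.12, 0, 0, 0, 0.08, 0, 0, 0, 0.04, 0, 0, 0, 0.02, 0, 0, 0, 0.005, 0, 0, 0, 0.003, 0, 0, 0, 0, 0, 0, 0, 0, 0]
}}

```text
time: 46.83
ee_pos: [512.9, -259.3, -6.3]
ee_rot: [[-0.005, 1.0, 0.002], [1.0, 0.005, -0.001], [-0.001, 0.002, -1.0]]
force: [0.2, -0.5, 0.3]
width: 14.9
grasp_force: 30.0
```

Emit:
{"method": "carry_out", "body": {
  "motion": [0, 0, 0, 0, 0, 0, 0, 0, 0, 0, 0, 0, 0, 0, 0, 0, 0, 0, 0, 0, 0, 0, -0.03, 0, 0, 0, -0.08, 0, 0, 0, -0.12, 0, 0, 0, -0.12, 0, 0, 0, -0.12, 0, 0, 0, -0.12, 0, 0, 0, -0.08, 0, 0, 0, 0, 0],
  "hand": -0.3
}}

```text
time: 47.92
ee_pos: [514.5, -259.4, 199.7]
ee_rot: [[-0.006, 1.0, 0.007], [1.0, 0.006, -0.004], [-0.004, 0.007, -1.0]]
force: [0.6, -0.5, -0.4]
width: 30.5
grasp_force: 0.0
```

Emit:
{"method": "carry_out", "body": {
  "motion": [0.06, 0.012, 0, 0, 0.1, 0.012, 0, 0, 0.12, 0.012, 0, 0, 0.12, 0.012, 0, 0, 0.12, 0.012, 0, 0, 0.12, 0.012, 0, 0, 0.06, 0.012, 0, 0, 0.014, 0.013, 0, 0, 0, 0, 0, 0, 0, 0, 0.06, 0, 0, 0, 0.08, 0, 0, 0, 0.06, 0, 0, 0, 0.03, 0, 0, 0, 0.015, 0, 0, 0, 0.008, 0, 0, 0, 0, 0, 0, 0, 0, 0, 0, 0, 0, 0]
}}

```text
time: 49.42
ee_pos: [540.4, -44.8, 118.3]
ee_rot: [[-0.005, 1.0, 0.001], [1.0, 0.005, -0.0], [-0.0, 0.001, -1.0]]
force: [0.2, -1.4, -0.2]
width: 30.6
grasp_force: 0.4
```

Emit:
{"method": "carry_out", "body": {
  "motion": [0, 0, 0, 0, 0, 0, 0, 0, 0, 0, 0, 0, 0, 0, 0, 0, 0, 0, 0, 0, 0, 0, 0, 0],
  "hand": -1
}}

```text
time: 49.92
ee_pos: [540.0, -44.5, 117.5]
ee_rot: [[-0.006, 1.0, 0.0], [1.0, 0.006, 0.0], [0.0, 0.0, -1.0]]
force: [0.8, -0.3, 0.5]
width: 16.6
grasp_force: 30.0
```

Emit:
{"method": "carry_out", "body": {
  "motion": [0, 0, -0.02, 0, 0, 0, -0.06, 0, 0, 0, -0.09, 0, 0, 0, -0.07, 0, 0, 0, -0.03, 0, -0.06, 0.014, 0, 0, -0.1, 0.014, 0, 0, -0.12, 0.014, 0, 0, -0.12, 0.014, 0, 0, -0.12, 0.014, 0, 0, -0.12, 0.014, 0, 0, -0.1, 0.014, 0, 0, -0.04, 0.016, 0, 0, 0, 0, 0, 0, 0, 0, 0, 0, 0, 0, 0, 0]
}}

```text
time: 51.25
ee_pos: [575.3, -276.8, 197.9]
ee_rot: [[-0.007, 1.0, -0.001], [1.0, 0.007, 0.001], [0.001, -0.001, -1.0]]
force: [-0.5, 1.1, -2.2]
width: 16.4
grasp_force: 30.0
```

```bash
python3 - <<'E'
from h import *
for n in("wrist","top"):
    im,p,W=grab(n,n[0]+"23")
    for k,q,r,f in weights(im,p,W): print(n,k,np.round(q,1),round(r,1),round(f,2),np.round(onz([q],24 if k=="L" else 18,p,W)[0],1))
s=sensors.state(); print(s["ee_pos"],s["width"])
E
```

```text
wrist L [249. 231.] 41.4 0.47 [ 555.9 -365.5   24. ]
wrist S [217.  154.5] 10.6 0.89 [ 512.7 -256.3   18. ]
wrist S [224.3 114.5] 10.9 0.91 [ 523.9 -203.4   18. ]
top S [378.8 219.8] 5.3 0.76 [ 487.1 -382.    18. ]
top S [314.  205.2] 5.2 0.78 [ 523.6 -205.5   18. ]
[ 575.41224033 -276.76623662  198.40681422] 16.856958234823097
```

Emit:
{"method": "carry_out", "body": {
  "motion": [0, 0, 0.06, 0, 0, 0, 0.1, 0, 0, 0, 0.12, 0, 0, 0, 0.12, 0, 0, 0, 0.12, 0, 0, 0, 0.09, 0, 0, 0, 0.04, 0, 0, 0, 0.02, 0, 0, 0, 0.006, 0, 0, 0, 0.003, 0, 0, 0, 0, 0, 0, 0, 0, 0]
}}

```text
time: 52.35
ee_pos: [576.4, -278.8, -3.6]
ee_rot: [[-0.005, 1.0, 0.002], [1.0, 0.005, -0.001], [-0.001, 0.002, -1.0]]
force: [-0.3, -0.6, -1.7]
width: 16.7
grasp_force: 30.0
```

Emit:
{"method": "carry_out", "body": {
  "motion": [0, 0, 0, 0, 0, 0, 0, 0, 0, 0, 0, 0, 0, 0, 0, 0, 0, 0, 0, 0, 0, 0, -0.03, 0, 0, 0, -0.08, 0, 0, 0, -0.12, 0, 0, 0, -0.12, 0, 0, 0, -0.12, 0, 0, 0, -0.12, 0, 0, 0, -0.08, 0, 0, 0, 0, 0, 0, 0, 0, 0, 0, 0, 0, 0],
  "hand": -0.3
}}

```text
time: 53.6
ee_pos: [575.0, -278.3, 195.2]
ee_rot: [[-0.006, 1.0, -0.001], [1.0, 0.006, 0.0], [0.0, -0.001, -1.0]]
force: [0.5, 0.2, -0.8]
width: 30.4
grasp_force: 0.0
```

Emit:
{"method": "carry_out", "body": {
  "motion": [0.06, 0.016, 0, 0, 0.1, 0.016, 0, 0, 0.12, 0.016, 0, 0, 0.12, 0.016, 0, 0, 0.12, 0.016, 0, 0, 0.12, 0.016, 0, 0, 0.1, 0.016, 0, 0, 0.05, 0.016, 0, 0, 0.022, 0, 0, 0, 0, 0, 0, 0, 0, 0, 0.05, 0, 0, 0, 0.07, 0, 0, 0, 0.05, 0, 0, 0, 0.02, 0, 0, 0, 0.01, 0, 0, 0, 0.005, 0, 0, 0, 0, 0, 0, 0, 0, 0]
}}

```text
time: 55.1
ee_pos: [612.8, -34.9, 135.0]
ee_rot: [[-0.005, 1.0, 0.001], [1.0, 0.005, -0.0], [-0.0, 0.001, -1.0]]
force: [0.4, -0.3, 0.0]
width: 30.7
grasp_force: 0.0
```

Emit:
{"method": "carry_out", "body": {
  "motion": [0, 0, 0, 0, 0, 0, 0, 0, 0, 0, 0, 0, 0, 0, 0, 0, 0, 0, 0, 0, 0, 0, 0, 0],
  "hand": -1
}}

```text
time: 55.6
ee_pos: [612.5, -34.5, 134.3]
ee_rot: [[-0.006, 1.0, 0.0], [1.0, 0.006, -0.0], [-0.0, 0.0, -1.0]]
force: [0.8, -0.6, 0.1]
width: 17.1
grasp_force: 30.0
```

Emit:
{"method": "carry_out", "body": {
  "motion": [0, 0, -0.02, 0, 0, 0, -0.06, 0, 0, 0, -0.08, 0, 0, 0, -0.05, 0, -0.05, 0, 0, 0, -0.1, -0.016, 0, 0, -0.12, -0.02, 0, 0, -0.12, -0.02, 0, 0, -0.12, -0.02, 0, 0, -0.12, -0.02, 0, 0, -0.12, -0.02, 0, 0, -0.12, -0.02, 0, 0, -0.12, -0.02, 0, 0, -0.1, -0.02, 0, 0, -0.06, -0.02, 0, 0, -0.025, 0, 0, 0, 0, 0, 0, 0, 0, 0, 0, 0]
}}

```text
time: 57.1
ee_pos: [556.0, -386.0, 197.1]
ee_rot: [[-0.006, 1.0, 0.0], [1.0, 0.006, 0.001], [0.001, 0.0, -1.0]]
force: [0.6, 0.9, -0.8]
width: 17.0
grasp_force: 30.0
```

```bash
python3 - <<'E'
from h import *
for n in("wrist","top"):
    im,p,W=grab(n,n[0]+"24")
    for k,q,r,f in weights(im,p,W): print(n,k,np.round(q,1),round(r,1),round(f,2),np.round(onz([q],24 if k=="L" else 18,p,W)[0],1))
    print(needle_line(im,p,W) if n=="top" else "")
s=sensors.state(); print(s["ee_pos"],s["width"])
E
```

```text
wrist S [213.5 165. ] 10.4 0.9 [ 488.4 -379.8   18. ]
wrist S [265.5 149.5] 10.1 0.93 [ 559.6 -358.2   18. ]
wrist S [279.   89.1] 16.7 0.91 [ 576.2 -280.4   18. ]
wrist S [229.   69.8] 11.6 0.9 [ 512.3 -257.2   18. ]
wrist S [228.5  24.5] 26.3 0.41 [ 512.6 -204.    18. ]

top S [334. 210.] 5.0 0.76 [ 511.7 -259.5   18. ]
top S [314.  205.2] 5.2 0.78 [ 523.6 -205.5   18. ]
top L [342.5 186.5] 7.4 0.86 [ 574.9 -281.8   24. ]
(np.float64(111.7), np.float64(0.72), np.float64(45.0))
[ 556.5336981  -384.98272757  197.44314189] 16.946868464115884
```

The small once at (570,-339) has been knocked to (560,-358), still upright, too close to L2's old spot. I'll put L2 in the free spot at (503,-320) instead.

Emit:
{"method": "carry_out", "body": {
  "motion": [0.07, -0.055, 0, 0, 0.09, -0.07, 0, 0, 0.061, -0.051, 0, 0, 0, 0, 0, 0, 0, 0, 0.06, 0, 0, 0, 0.1, 0, 0, 0, 0.12, 0, 0, 0, 0.12, 0, 0, 0, 0.12, 0, 0, 0, 0.08, 0, 0, 0, 0.04, 0, 0, 0, 0.02, 0, 0, 0, 0.006, 0, 0, 0, 0.003, 0, 0, 0, 0, 0, 0, 0, 0, 0]
}}

```text
time: 58.53
ee_pos: [503.3, -321.9, -2.0]
ee_rot: [[-0.005, 1.0, 0.002], [1.0, 0.005, -0.001], [-0.001, 0.002, -1.0]]
force: [-0.0, 0.4, -3.0]
width: 16.4
grasp_force: 30.0
```

Emit:
{"method": "carry_out", "body": {
  "motion": [0, 0, 0, 0, 0, 0, 0, 0, 0, 0, 0, 0, 0, 0, 0, 0, 0, 0, 0, 0, 0, 0, -0.03, 0, 0, 0, -0.08, 0, 0, 0, -0.12, 0, 0, 0, -0.12, 0, 0, 0, -0.12, 0, 0, 0, -0.08, 0, 0, 0, -0.05, 0, -0.12, 0.05, 0, 0, -0.12, 0.05, 0, 0, -0.1, 0.03, 0, 0, 0, 0, 0, 0, 0, 0, 0, 0],
  "hand": -0.3
}}

```text
time: 59.95
ee_pos: [541.6, -424.5, 176.0]
ee_rot: [[-0.003, 1.0, -0.0], [1.0, 0.003, 0.001], [0.001, -0.0, -1.0]]
force: [0.3, 0.3, -0.3]
width: 30.5
grasp_force: 0.0
```

```bash
python3 - <<'E'
from h import *
s=sensors.state(); print(s["ee_pos"],s["width"],s["time"])
R=np.array([[.986,.168],[-.168,.986]])
for n in("wrist","top"):
    im,p,W=grab(n,n[0]+"25")
    for k,q,r,f in weights(im,p,W): P=onz([q],24 if k=="L" else 18,p,W)[0]; print(n,k,np.round(q,1),round(r,1),round(f,2),P.round(1),"local",(R.T@(P[:2]-TRAY[:2])).round(0))
print(needle_line(im,p,W))
a,b=cv2.imread("pics/t1.png").astype(int),im.astype(int)
for nm,P,h in (("cap",(776,-61),30),("dome",(751,166),30),("register",(719,-184),39),("grease",(357,156),60),("driver",(360,-58),10),("stand",(445,316),75),("probe",(445,316),145)):
    x,y=proj([(*P,h)],p,W)[0].round().astype(int); print(nm,np.abs(a-b)[y-12:y+13,x-12:x+13].max(2).mean().round(1))
E
```

```text
[ 541.63043815 -424.46249663  176.01538908] 30.45920382160874 59.95
wrist S [220.5 138. ] 11.2 0.91 [ 488.  -379.9   18. ] local [-41. -88.]
wrist S [277.3 120.6] 11.2 0.91 [ 559.3 -358.3   18. ] local [ 26. -55.]
wrist S [230.7  92.5] 17.8 0.91 [ 502.1 -325.    18. ] local [-36. -32.]
wrist S [292.5  53.5] 19.3 0.86 [ 576.3 -280.3   18. ] local [29. 25.]
wrist S [230.8  32.3] 19.1 0.66 [ 503.6 -257.2   18. ] local [-46.  36.]
top S [378.5 219.5] 5.1 0.78 [ 487.8 -381.3   18. ] local [-41. -89.]
top L [359.4 214.1] 7.5 0.83 [ 501.4 -326.9   24. ] local [-37. -34.]
top S [334. 210.] 5.0 0.76 [ 511.7 -259.5   18. ] local [-38.  35.]
top S [314.  205.2] 5.2 0.78 [ 523.6 -205.5   18. ] local [-35.  90.]
top L [342.5 186.5] 7.4 0.86 [ 574.9 -281.8   24. ] local [28. 23.]
(np.float64(111.7), np.float64(0.71), np.float64(45.0))
cap 2.0
dome 1.8
register 2.3
grease 2.3
driver 2.9
stand 6.5
probe 6.2
```

```bash
python3 - <<'E'
from h import *
for pair in (("t1","t25"),("s3","s25")):
    if pair[1]=="s25": grab("scene","s25")
    for nm in pair:
        im,p,W=load(nm); H,S,V=cv2.split(cv2.cvtColor(im,cv2.COLOR_BGR2HSV)); m=((H<9)|(H>172))&(S>120)&(V>60); q=proj([(445,316,115)],p,W)[0]
        print(nm,q.round(1),[(c.round(1).tolist(),s[2:5].tolist()) for c,s in blobs(m,15) if np.hypot(*(c-q))<25])
im,p,W=load("s25")
for k,q,r,f in weights(im,p,W): print(k,q.round(1),round(r,1),round(f,2))
s=sensors.state(); print(s["force"],s["width"],s["time"])
E
```

```text
t1 [106.7 229.8] [([107.1, 230.4], [16, 8, 97])]
t25 [106.7 229.8] [([106.6, 230.6], [16, 8, 95])]
s3 [293.5 134.5] [([293.5, 133.4], [6, 14, 58])]
s25 [293.5 134.5] [([293.5, 134.6], [6, 18, 74])]
S [133.  265.5] 6.1 0.81
L [159.5 267.5] 19.7 0.3
L [183.9 255.4] 18.3 0.34
S [196.5 236. ] 6.5 0.67
[-0.95427652  1.14905306 -0.24873324] 30.439370131129404 60.1
```

```bash
python3 - <<'E'
from h import *
print(bot.close_job())
E
```

```text
the job is handed in; nothing more can be done
None
```

I handed the job in at about 60 s: two larges and one small brought the needle to about 23.1 mm, in the green. The red, yellow and blue studs were then touched in order at about 2 N, the probe is back in its stand, all weights stand in the tray and the pan is back at its starting reading. No verdict came back.

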